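# Change the cartridges in the food-test reader and press their caps home

### The arm

A 6-joint arm with a two-finger parallel gripper is mounted at the origin on the work surface. World frame = base frame: x ahead of the robot, y to its left, z up, the work surface at z = 0. Lengths are in m, angles in rad, forces in N, time in s.
With the tool pointing down it reaches from about 0.25 to 0.725 m from the base axis. Payload 4 kg.
Tool frame: the origin (TCP) lies on the centre line of the jaws, within the pads' length; the fingertips stand 22 mm ahead of it and the grasp point (between the pads) lies 3 mm ahead of it (bot.tip_reach is the distance from the TCP to the fingertips, in m); z points along the fingers, y is the line along which they close (so a half turn about z gives the same grasp; the last joint's range is limited). The gripper opens to 85 mm and grips with 20 to 120 N. Pads are 22 mm wide; open, the fingers measure 114 mm over their backs; the gripper's body (76 mm by 85 mm) begins 54 mm behind the grasp point. The pads swing forward as they close: fully open they stand 13 mm farther back than shut.
Start: joints at [1.243, 0.241, 0.005, 1.335, 0, 1.571], TCP at [0.161, 0.473, 0.253] pointing down, gripper open.
Joint ranges: [-2.72, 2.72], [-1.05, 1.87], [-1.09, 1.28], [-1.99, 2.15], [-1.42, 1.44], [-3.14, 3.14]. Speed limits (rad/s): [2.79, 2.79, 3.14, 3.14, 3.14, 3.14].

### API

Orientations are given as a unit quaternion [x, y, z, w].
In Python, from workcell import bot gives the robot as it stands. The module is installed in compiled form; this text tells all that it offers.
- The arm moves only by the tool apply_moves, never from a script. Its argument "commands" is a list of rows, each a list of 4 numbers: the shift along the tool's x, y, z scaled (see below), then the turn about the tool's z scaled (see below). In form: [[tx, ty, tz, roll], ...]. A call has exactly 5 rows; each row shifts and turns the commanded pose from where the row before left it, along the tool's axes as they then stand; what a row does not reach is not made up. The controller multiplies each number of a shift by 20 mm and each number of a turn by 60 degrees. A row lasts 1/12 s, in which the tool goes at most 41.7 mm and 7.16 degrees, less where a joint would pass 70% of its speed; a pose out of reach is approached as far as the arm can. A call with a number of a shift or a turn outside -1 to 1 is refused whole. A call with a gripper value outside its range is refused whole. "claw" is the closure, from 0 (fully open) to 1 (shut), set as the call begins (left out, the last holds). The fingers move at their own pace and stop on an object; the grip force is fixed at half the most. Time passes only in rows, so rows that do not move let the fingers close, or fill a call up. It gives the time, the measured TCP pose, the force, the opening and the grip force at its end, in the units of the state.
- bot.get_obs(): the state, without advancing time (a new reading comes with each control period).
- bot.camera(name): name is "scene" or "top" or "wrist"; returns a dict with "image" (480x640x3 uint8, blue, green, red), "camera_matrix" (3x3 intrinsics, pixels), "k1" (the pictures are not rectified: a ray, as slopes to the right and down, at radius r is drawn at 1 + k1 r^2 times it, then the intrinsics apply), "R" (3x3) and "t" (3): a world point X has camera coordinates R X + t. Camera axes: x right, y down, z forward; pixel columns grow to the right and rows downward; lengths in m; the calibration is good to about 2 mm. A picture is of the moment at which its call begins. There is no depth.
- bot.job_done(): hands the job in; it is judged then, once.
The state is a dict: "clock": time; "joint_pos": joint angles; "joint_vel": joint speeds; "tau": joint torques, N m; "eef_pos": TCP position; "tool_rot": TCP orientation; "ft_force": force on the tool from outside, world axes, zero at the start; "ft_torque": the same for the moment, N m; "grip_width": finger opening in m; "grasp_force": force on a finger pad.
Only numpy, scipy, OpenCV 4.12 (cv2) and the standard library are available. Lean on these libraries where they do the work, as an engineer would, in place of code of your own. Each camera call takes 0.05 s, during which the arm holds its last target. There are 200 camera calls.

### The job

Swing the reader's orange-barred lock frame up and open, move every grey spent cartridge out of the reader into the yellow tray, and drop every white fresh cartridge on the bench upright into a pocket of its own. Press the green cap of each fresh cartridge down until it stops, fully home with no red band showing, and only then swing the lock frame down and fully shut. Leave the other things on the bench where they are; a cartridge may get knocked aside meanwhile, so check your work.

Things in the scene. Friction and masses are not known exactly. Their poses are not given: they have to be found in the camera images.
- reader: Test reader, fixed: black case, white deck 240 (x) by 320 (y) mm, deck top 76 mm above the table; black console 87 mm high with a blue screen beyond it (x +125 to +225 mm). Origin: under the deck's centre, on the table; x points away from the robot, y along the pockets. Three pockets in a row along y, 85 mm apart, each 84 (x) by 44 (y) mm, 16 mm deep.
- lock (a joint): Swing angle of the lock frame (rad): 0 = shut, lying level across the pockets; grows as the orange bar is lifted up and swung over to the far side, up to 1.9; it is upright at 1.57. A stiff hinge: it stays where it is left.
- lock_bar (a point): Middle of the lock frame's orange grip bar: round, 14 mm thick, 264 mm long, along reader y, 157 mm from the hinge line. The hinge line runs along reader y at reader x +62 mm, 120 mm above the table. Shut, the bar is 120 mm above the table, at reader x -95 mm. Side arms at y +-132 mm, side posts at y +-148 mm; a steel strip 30 mm wide then passes 3 mm above caps that are home.
- tray: Yellow used-parts tray, fixed, open on top, 220 (x) by 150 (y) by 40 mm high, walls and floor 5 mm. Origin: centre of its underside, on the table.
- pocket_a (a point): Centre of the floor of the pocket at y +85 mm of the reader, 60 mm above the table, 16 mm below the deck; axes as the reader's.
- pocket_b (a point): Centre of the floor of the pocket at y 0 mm of the reader, 60 mm above the table, 16 mm below the deck; axes as the reader's.
- pocket_c (a point): Centre of the floor of the pocket at y -85 mm of the reader, 60 mm above the table, 16 mm below the deck; axes as the reader's.
- fresh_1: Fresh test cartridge: white block with green side bands, 80 (x) by 40 (y) by 42 mm high, with a green press-on cap on top, 56 by 34 by 12 mm. About 120 g. Origin: centre of its underside, z up. Either way round fits a pocket. With its cap home its top is 54 mm above the origin; a cap not home stands higher by its joint value. May be absent.
- cap_1 (a joint): How far the cap of fresh_1 stands up from home (m): 0 = fully home, on the block; up to 0.010. It slides stiffly (4 to 7 N) and stays where it is left; a red band shows below a cap that is not home.
- fresh_2: Fresh test cartridge: white block with green side bands, 80 (x) by 40 (y) by 42 mm high, with a green press-on cap on top, 56 by 34 by 12 mm. About 120 g. Origin: centre of its underside, z up. Either way round fits a pocket. With its cap home its top is 54 mm above the origin; a cap not home stands higher by its joint value. May be absent.
- cap_2 (a joint): How far the cap of fresh_2 stands up from home (m): 0 = fully home, on the block; up to 0.010. It slides stiffly (4 to 7 N) and stays where it is left; a red band shows below a cap that is not home.
- fresh_3: Fresh test cartridge: white block with green side bands, 80 (x) by 40 (y) by 42 mm high, with a green press-on cap on top, 56 by 34 by 12 mm. About 120 g. Origin: centre of its underside, z up. Either way round fits a pocket. With its cap home its top is 54 mm above the origin; a cap not home stands higher by its joint value. May be absent.
- cap_3 (a joint): How far the cap of fresh_3 stands up from home (m): 0 = fully home, on the block; up to 0.010. It slides stiffly (4 to 7 N) and stays where it is left; a red band shows below a cap that is not home.
- spent_1: Spent cartridge: grey block with a black cap, 80 (x) by 40 (y) by 54 mm high (block 42 mm, cap 12 mm, fixed). About 120 g. Starts in a pocket of the reader. Origin: centre of its underside, z up. May be absent.
- spent_2: Spent cartridge: grey block with a black cap, 80 (x) by 40 (y) by 54 mm high (block 42 mm, cap 12 mm, fixed). About 120 g. Starts in a pocket of the reader. Origin: centre of its underside, z up. May be absent.
- spent_3: Spent cartridge: grey block with a black cap, 80 (x) by 40 (y) by 54 mm high (block 42 mm, cap 12 mm, fixed). About 120 g. Starts in a pocket of the reader. Origin: centre of its underside, z up. May be absent.
- phone: Bystander: phone lying flat, 150 by 72 by 9 mm. Origin: its underside, centre.
- jar_a: Bystander: clear sample jar with orange cap, 52 mm across, 75 mm high. Origin: its underside, centre.
- jar_b: Bystander: clear sample jar with orange cap, 52 mm across, 75 mm high. Origin: its underside, centre.
- timer: Bystander: black bench timer, 45 by 85 by 60 mm. Origin: its underside, centre.
- pipette: Bystander: white and blue pipette lying down, about 260 mm long. Origin: its underside, near its middle.

How it is judged:
By the outcome, as a careful person would: the job done as asked, in the order asked, and still so for the second after the job is handed in, with the robot touching nothing.
Of fresh_1, fresh_2, fresh_3 only 2 to 3 are there at a start; the rules pass over those that are not, and their reading is None.
Of spent_1, spent_2, spent_3 only 1 to 2 are there at a start; the rules pass over those that are not, and their reading is None.
At some moment in a run one of fresh_1, fresh_2, fresh_3 may be knocked a few centimetres aside while the robot is not near it.
It also fails if it takes over 210 s, if anything falls off the work surface, if the arm or the gripper's body presses on something with over 40 N, if the wrist force passes 120 N, or if a joint passes its speed limit or range.

## Working session

There is one attempt and no reset: what is moved stays moved. The work goes in short steps, Python scripts to look and compute and a tool call to move; the robot and the scene stay as the last step left them, time stands still between calls to the robot, and variables do not carry over. Pictures are saved under pics/ and viewed, at most 14 in all, crops included, and the job is handed in when it is done.

Besides the shell and the picture viewer there is one more tool, called after "Request:" in YAML: its name, and indented under it one key for each argument. apply_moves: Moves the arm, as the interface text tells. Shifts and turns lie within -1 to 1; 1 stands for 20 mm of shift or 60 degrees of turn. Its arguments: {"type":"object","properties":{"commands":{"type":"array","items":{"type":"array","items":{"type":"number","minimum":-1,"maximum":1}}},"claw":{"type":"number"}},"required":["commands"]}

```bash
mkdir -p pics
cat > h.py <<'E'
import numpy as np, cv2
from workcell import bot
from scipy.spatial.transform import Rotation as Rn
def snap(name,fn=None):
    c=bot.camera(name)
    if fn: cv2.imwrite('pics/'+fn+'.png',c['image']); np.savez('pics/'+fn+'.npz',**{k:np.array(c[k]) for k in('camera_matrix','k1','R','t')})
    return c
def load(fn): return dict(np.load('pics/'+fn+'.npz'))
def ray(c,u,v):
    K=np.array(c['camera_matrix']);k1=float(c['k1'])
    p=cv2.undistortPoints(np.array([[[u,v]]],float),K,np.array([k1,0,0,0,0.]))[0,0]
    R=np.array(c['R']);t=np.array(c['t']).ravel()
    d=R.T@np.array([p[0],p[1],1]);o=-R.T@t
    return o,d
def onz(c,u,v,z):
    o,d=ray(c,u,v);return o+d*(z-o[2])/d[2]
def tri(*obs):
    A=np.zeros((3,3));b=np.zeros(3)
    for c,u,v in obs:
        o,d=ray(c,u,v);d/=np.linalg.norm(d);P=np.eye(3)-np.outer(d,d);A+=P;b+=P@o
    X=np.linalg.solve(A,b)
    return X
def proj(c,X):
    K=np.array(c['camera_matrix']);p,_=cv2.projectPoints(np.array([X],float),cv2.Rodrigues(np.array(c['R']))[0],np.array(c['t'],float).ravel(),K,np.array([float(c['k1']),0,0,0,0.]))
    return p[0,0]
E
python3 - <<'E'
from h import *
for n in('scene','top','wrist'):
    c=snap(n,n+'0');print(n,np.round(-np.array(c['R']).T@np.array(c['t']).ravel(),3),c['k1'],c['camera_matrix'][0][0])
o=bot.get_obs();print(o,bot.tip_reach)
E
```

```text
scene [ 1.376 -0.299  0.858] -0.10778847668229048 528.7838691682313
top [ 0.39  -0.004  1.107] -0.06850439509084362 465.4317648783486
wrist [0.085 0.499 0.372] -0.035608263136238445 342.7603299356172
{'clock': 0.15, 'joint_pos': array([ 1.24302380e+00,  2.41243614e-01,  4.05542075e-03,  1.33520312e+00,
       -3.28215366e-05,  1.57081283e+00]), 'joint_vel': array([ 7.22256931e-04, -2.38402886e-03,  3.21825344e-03, -9.33469207e-05,
        3.35267393e-04,  7.54594010e-04]), 'tau': array([-4.21359309e-04, -3.72633970e+01,  2.52639413e+01,  1.23744045e-02,
       -3.66135239e-06, -2.43002376e-05]), 'eef_pos': array([0.16083623, 0.47296624, 0.25262389]), 'tool_rot': array([ 1.63161693e-01,  9.86599020e-01, -7.89487454e-04, -1.13916798e-04]), 'ft_force': array([-0.43037449,  0.00732501,  1.02318632]), 'ft_torque': array([0.0115274 , 0.01719722, 0.02237183]), 'grasp_force': 0.0, 'grip_width': 0.08543887193728847} 0.022
```

View pics/top0.png

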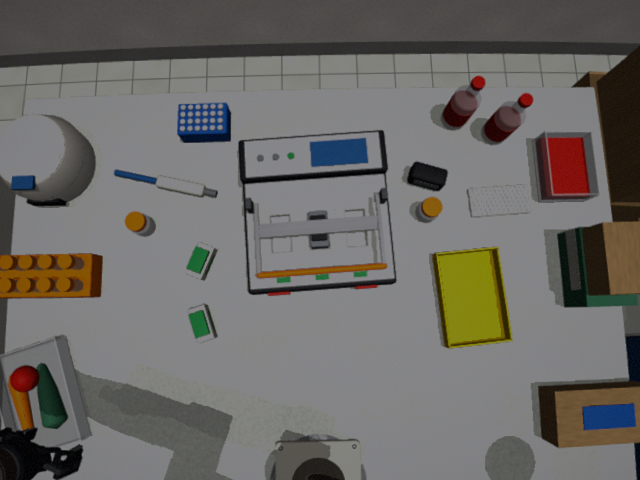

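View pics/scene0.png

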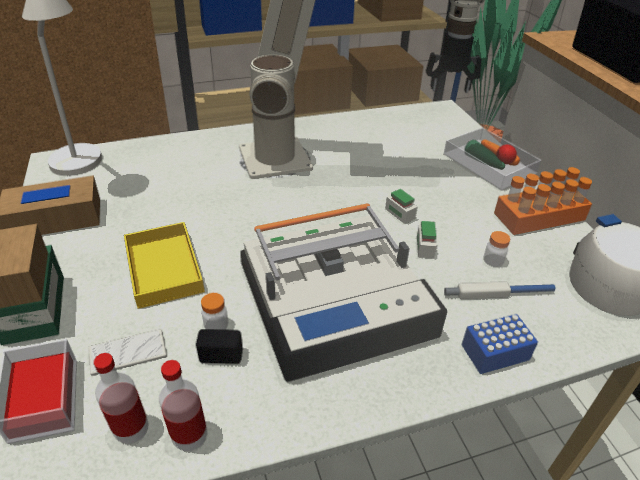

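The top view shows the reader centred near (319,232), with the bar from (258,273) to (386,266) and one spent cartridge in the middle pocket at (319,229). Two fresh cartridges are at (200,260) and (202,322), and the tray is at (472,297). I'll enlarge both views to get exact pixels.

Run:
```python
import cv2
a=cv2.imread('pics/top0.png')[170:350,170:410];cv2.imwrite('pics/tc.png',cv2.resize(a,None,fx=3.3,fy=3.3,interpolation=cv2.INTER_CUBIC))
a=cv2.imread('pics/scene0.png')[180:320,235:455];cv2.imwrite('pics/sc.png',cv2.resize(a,None,fx=3.6,fy=3.6,interpolation=cv2.INTER_CUBIC))
```

```text
(no output)
```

View pics/tc.png

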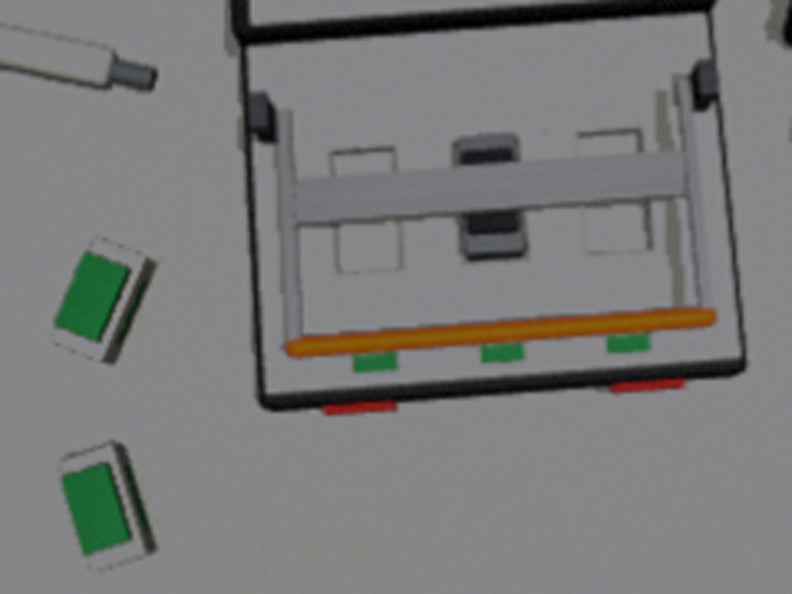

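View pics/sc.png

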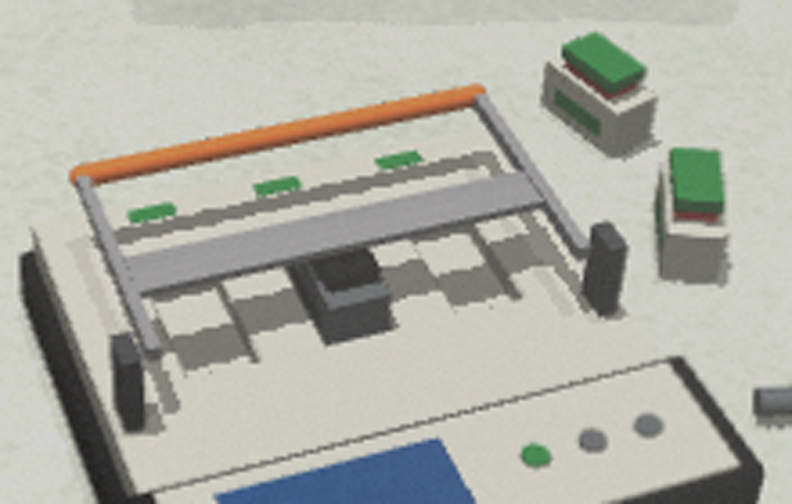

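```bash
cat > m.py <<'E'
from h import *
T=load('top0');S=load('scene0')
tp=lambda u,v:(T,170+u/3.3,170+v/3.3)
sp=lambda u,v:(S,235+u/3.6,180+v/3.6)
L=tri(tp(289,349),sp(482,92));Rr=tri(tp(714,317),sp(78,175))
print('bar L,R',L.round(4),Rr.round(4),np.linalg.norm(L-Rr))
y=(L-Rr)[:2];y/=np.linalg.norm(y);x=np.array([y[1],-y[0]]);th=np.arctan2(x[1],x[0]);print('reader yaw',np.degrees(th))
bar=(L+Rr)[:2]/2;org=bar+0.095*x;print('org from bar',org)
q=[[(331,151),(396,147),(404,271),(337,272)],[(578,134),(640,129),(650,250),(586,253)]]
P=[np.mean([onz(*tp(*p),0.076) for p in k],0) for k in q]
for p in P:print('pocket',p.round(4))
yy=(P[0]-P[1])[:2];print('pocket sep',np.linalg.norm(yy),'yaw',np.degrees(np.arctan2(-yy[0],yy[1])),'org',((P[0]+P[1])/2)[:2])
# fresh
F=[([(82,250),(132,268),(103,342),(55,325)],[(672,150),(720,150),(723,210),(675,208)]),([(62,475),(107,463),(131,545),(82,557)],[(597,33),(645,70),(608,93),(563,55)])]
for a,b in F:
    ca=np.mean(a,0);cb=np.mean(b,0);X=tri(tp(*ca),sp(*cb))
    w=[onz(*tp(*p),X[2])[:2] for p in a]
    l=(w[0]+w[1]-w[2]-w[3])/2;print('fresh',X.round(4),'len',np.linalg.norm(l),'yaw',np.degrees(np.arctan2(l[1],l[0])))
t=[(436,253),(496,248),(510,340),(447,346)]
w=[onz(T,*p,0.04) for p in t];print('tray',np.mean(w,0).round(3),[k.round(3)[:2] for k in w])
# spent top in pocket b
print('spent block rear/front',onz(*tp(486,140),.102).round(4),onz(*tp(495,253),.102).round(4))
E
python3 m.py
```

```text
bar L,R [0.4644 0.1196 0.1247] [ 0.4791 -0.1518  0.126 ] 0.27180465383861613
reader yaw 3.1047767232692105
org from bar [ 0.56658899 -0.01092583]
pocket [0.5613 0.0713 0.076 ]
pocket [ 0.5706 -0.0969  0.076 ]
pocket sep 0.16851799315344138 yaw 3.166690813197802 org [ 0.56596273 -0.01278503]
fresh [0.509  0.2646 0.0546] len 0.054699999330991796 yaw -19.96870524135897
fresh [0.3628 0.2613 0.051 ] len 0.057569688020201286 yaw 15.833081276443224
tray [ 0.412 -0.363  0.04 ] [array([ 0.514, -0.284]), array([ 0.522, -0.427]), array([ 0.31 , -0.443]), array([ 0.302, -0.297])]
spent block rear/front [ 0.6026 -0.0106  0.102 ] [ 0.5263 -0.0148  0.102 ]
```

The crops show both fresh cartridges upright with red bands. The bar ends are at top-crop (289,349) and (714,317), and the pocket outlines are clear. First I'll turn to the bar's heading and travel to it.

Request:
apply_moves:
  commands:
    - [0, 0, 0, 0.1135]
    - [0, 0, 0, 0.1135]
    - [0, 0, 0, 0.1135]
    - [0, 0, 0, 0.1135]
    - [0, 0, 0, 0.1135]
  claw: 0.3

```text
clock: 0.57
eef_pos: [0.1609, 0.4731, 0.2529]
tool_rot: [0.448, 0.894, -0.0, 0.0]
ft_force: [-0.0, 0.2, 0.5]
grip_width: 0.0602
grasp_force: 0.0
```

Request:
apply_moves:
  commands:
    - [0, 0, 0, 0.1135]
    - [0, 0, 0, 0.1135]
    - [0, 0, 0, 0.1135]
    - [0, 0, 0, 0.1135]
    - [0, 0, 0, 0.1135]

```text
clock: 0.98
eef_pos: [0.1609, 0.4731, 0.2529]
tool_rot: [0.69, 0.724, -0.0, 0.0]
ft_force: [-0.3, -0.4, 0.0]
grip_width: 0.0595
grasp_force: 0.0
```

Request:
apply_moves:
  commands:
    - [-0.84, 0.47, 0, 0]
    - [-0.84, 0.47, 0, 0]
    - [-0.84, 0.47, 0, 0]
    - [-0.84, 0.47, 0, 0]
    - [-0.84, 0.47, 0, 0]

```text
clock: 1.4
eef_pos: [0.2127, 0.3911, 0.253]
tool_rot: [0.687, 0.726, -0.0, 0.0]
ft_force: [-0.7, 0.8, 0.4]
grip_width: 0.06
grasp_force: 0.0
```

Request:
apply_moves:
  commands:
    - [-0.84, 0.47, 0, 0]
    - [-0.84, 0.47, 0, 0]
    - [-0.84, 0.47, 0, 0]
    - [-0.84, 0.47, 0, 0]
    - [-0.84, 0.47, 0, 0]

```text
clock: 1.82
eef_pos: [0.2642, 0.3097, 0.2531]
tool_rot: [0.688, 0.726, -0.0, 0.0]
ft_force: [0.0, 0.7, 0.3]
grip_width: 0.0597
grasp_force: 0.0
```

Request:
apply_moves:
  commands:
    - [-0.84, 0.47, 0, 0]
    - [-0.84, 0.47, 0, 0]
    - [-0.84, 0.47, 0, 0]
    - [-0.84, 0.47, 0, 0]
    - [-0.84, 0.47, 0, 0]

```text
clock: 2.23
eef_pos: [0.3157, 0.2284, 0.2531]
tool_rot: [0.688, 0.726, -0.0, -0.0]
ft_force: [0.5, 0.0, -0.0]
grip_width: 0.0597
grasp_force: 0.0
```

Request:
apply_moves:
  commands:
    - [-0.84, 0.47, 0, 0]
    - [-0.84, 0.47, 0, 0]
    - [-0.84, 0.47, 0, 0]
    - [-0.84, 0.47, 0, 0]
    - [-0.84, 0.47, 0, 0]

```text
clock: 2.65
eef_pos: [0.3672, 0.1472, 0.2531]
tool_rot: [0.688, 0.726, -0.0, -0.0]
ft_force: [0.3, -0.4, -0.5]
grip_width: 0.06
grasp_force: 0.0
```

Request:
apply_moves:
  commands:
    - [-0.84, 0.47, 0, 0]
    - [-0.84, 0.47, 0, 0]
    - [-0.84, 0.47, 0, 0]
    - [-0.84, 0.47, 0, 0]
    - [-0.84, 0.47, 0, 0]

```text
clock: 3.07
eef_pos: [0.4187, 0.0659, 0.2531]
tool_rot: [0.688, 0.726, -0.0, -0.0]
ft_force: [-0.2, 0.0, 0.4]
grip_width: 0.0597
grasp_force: 0.0
```

```bash
cat > go.py <<'E'
import sys
from h import *
# target x y z yaw(deg heading of tool y); prints units total, in axes after turning
def go(x,y,z,yaw):
    o=bot.get_obs();R=Rn.from_quat(o['tool_rot']).as_matrix();p=o['eef_pos']
    h=np.degrees(np.arctan2(R[1,1],R[0,1]));d=(yaw-h+90)%180-90
    a=np.radians(h+d);ty=np.array([np.cos(a),np.sin(a)]);tx=np.array([-ty[1],ty[0]])
    D=np.array([x,y])-p[:2]
    print('at',p.round(4),'hd %.2f'%h,'j6 %.2f'%o['joint_pos'][5],'F',o['ft_force'].round(1),'w %.4f'%o['grip_width'],'t %.1f'%o['clock'])
    print('turn units %.3f  then units tx %.3f ty %.3f tz %.3f'%(-d/60,D@tx/.02,D@ty/.02,(p[2]-z)/.02))
if __name__=='__main__': go(*map(float,sys.argv[1:5]))
E
python3 go.py .4715 -.016 .123 3.1; python3 -c "
from h import *
snap('wrist','w1')"
```

```text
at [0.4187 0.0659 0.2531] hd 3.11 j6 1.67 F [-0.2  0.   0.4] w 0.0597 t 3.1
turn units 0.000  then units tx -4.230 ty 2.417 tz 6.503
```

View pics/w1.png

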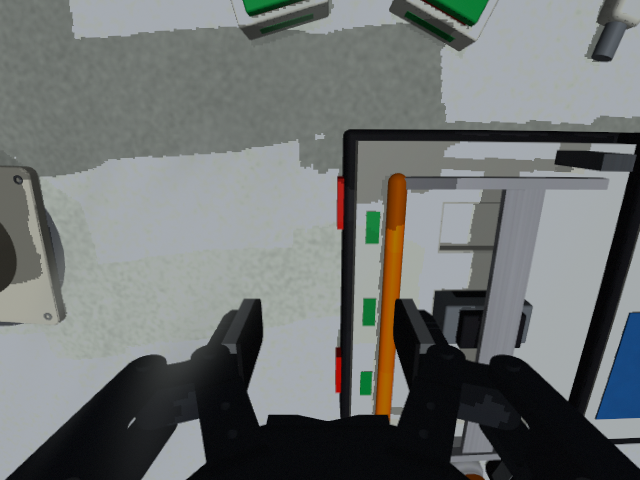

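The wrist view shows the bar running from (397,178) down to about (382,420), and fingers that straddle to its left. I'll check the bar line at z = 0.12 against the earlier fix.

Run:
```python
from h import *
W=load('w1');T=load('top0')
a=onz(W,397,178,.12);b=onz(W,389,310,.12);print(a,b)
d=a-b;print(np.degrees(np.arctan2(-d[0],d[1])))
print('bar x at y=-.016:',np.interp(0,[0,1],[0,1]), a[0]+(b[0]-a[0])/(b[1]-a[1])*(-.016-a[1]))
print(onz(T,170+289/3.3,170+349/3.3,.12),onz(T,170+714/3.3,170+317/3.3,.12))
print('tri barL',tri((W,397,178),(T,170+289/3.3,170+349/3.3)))
```

```text
[0.46593985 0.11673188 0.12      ] [0.47193083 0.00864573 0.12      ]
3.172532625063356
bar x at y=-.016: 0.0 0.4732968845124962
[0.46438264 0.11922939 0.12      ] [ 0.47903171 -0.15506386  0.12      ]
tri barL [0.46362757 0.11791016 0.13084266]
```

Request:
apply_moves:
  commands:
    - [-0.85, 0.48, 0.2, 0]
    - [-0.85, 0.48, 0.2, 0]
    - [-0.85, 0.48, 0.2, 0]
    - [-0.85, 0.48, 0.2, 0]
    - [-0.83, 0.48, 0.2, 0]

```text
clock: 3.53
eef_pos: [0.4711, -0.0157, 0.2329]
tool_rot: [0.688, 0.726, -0.0, -0.0]
ft_force: [-0.5, -0.2, -0.5]
grip_width: 0.0599
grasp_force: 0.0
```

Request:
apply_moves:
  commands:
    - [0, 0.07, 0.55, 0]
    - [0, 0, 0.55, 0]
    - [0, 0, 0.55, 0]
    - [0, 0, 0.55, 0]
    - [0, 0, 0.55, 0]

```text
clock: 3.95
eef_pos: [0.4721, -0.0149, 0.1775]
tool_rot: [0.688, 0.726, -0.0, -0.0]
ft_force: [0.6, -0.2, -0.6]
grip_width: 0.0599
grasp_force: 0.0
```

Request:
apply_moves:
  commands:
    - [0, 0, 0.55, 0]
    - [0, 0, 0.55, 0]
    - [0, 0, 0.55, 0]
    - [0, 0, 0.55, 0]
    - [0, 0, 0.55, 0]

```text
clock: 4.37
eef_pos: [0.472, -0.0147, 0.1226]
tool_rot: [0.688, 0.726, -0.0, -0.0]
ft_force: [-0.3, -0.0, 0.4]
grip_width: 0.0599
grasp_force: 0.0
```

Request:
apply_moves:
  commands:
    - [0, 0, 0, 0]
    - [0, 0, 0, 0]
    - [0, 0, 0, 0]
    - [0, 0, 0, 0]
    - [0, 0, 0, 0]
  claw: 1

```text
clock: 4.78
eef_pos: [0.4732, -0.0149, 0.1241]
tool_rot: [0.688, 0.726, 0.001, 0.001]
ft_force: [0.1, -0.3, 1.0]
grip_width: 0.012
grasp_force: 58.4
```

Request:
apply_moves:
  commands:
    - [0, 0, 0, 0]
    - [0, 0, 0, 0]
    - [0, 0, 0, 0]
    - [0, 0, 0, 0]
    - [0, 0, 0, 0]

```text
clock: 5.2
eef_pos: [0.4731, -0.0149, 0.1237]
tool_rot: [0.688, 0.726, 0.001, 0.0]
ft_force: [2.3, 0.4, 0.2]
grip_width: 0.0121
grasp_force: 58.5
```

Run:
```python
import numpy as np
r=.157/.02
for n in (20,):
  th=np.linspace(0,1.88,n+1)
  f=r*(1-np.cos(th));z=r*np.sin(th)
  print(np.c_[np.diff(f),-np.diff(z)].round(2).tolist())
```

```text
[[0.03, -0.74], [0.1, -0.73], [0.17, -0.72], [0.24, -0.7], [0.3, -0.67], [0.36, -0.64], [0.42, -0.6], [0.48, -0.56], [0.53, -0.51], [0.57, -0.46], [0.62, -0.41], [0.65, -0.35], [0.68, -0.28], [0.7, -0.22], [0.72, -0.15], [0.73, -0.08], [0.74, -0.01], [0.74, 0.05], [0.73, 0.12], [0.71, 0.19]]
```

The bar is gripped, so I'll swing it along the arc.

Request:
apply_moves:
  commands:
    - [0, 0.03, -0.74, 0]
    - [0, 0.1, -0.73, 0]
    - [0, 0.17, -0.72, 0]
    - [0, 0.24, -0.7, 0]
    - [0, 0.3, -0.67, 0]

```text
clock: 5.62
eef_pos: [0.4908, -0.014, 0.1941]
tool_rot: [0.688, 0.726, 0.001, 0.001]
ft_force: [12.3, 0.5, -12.2]
grip_width: 0.0122
grasp_force: 58.6
```

```bash
python3 go.py .4731 -.0149 .123 3.1
```

```text
at [ 0.4908 -0.014   0.1941] hd 3.12 j6 1.49 F [ 12.3   0.5 -12.2] w 0.0122 t 5.6
turn units 0.000  then units tx 0.002 ty -0.886 tz 3.554
```

Request:
apply_moves:
  commands:
    - [0, 0.36, -0.64, 0]
    - [0, 0.42, -0.6, 0]
    - [0, 0.48, -0.56, 0]
    - [0, 0.53, -0.51, 0]
    - [0, 0.57, -0.46, 0]

```text
clock: 6.03
eef_pos: [0.5335, -0.0117, 0.2478]
tool_rot: [0.688, 0.726, -0.003, -0.003]
ft_force: [-3.8, -0.1, -1.8]
grip_width: 0.012
grasp_force: 58.9
```

Request:
apply_moves:
  commands:
    - [0, 0.62, -0.41, 0]
    - [0, 0.65, -0.35, 0]
    - [0, 0.68, -0.28, 0]
    - [0, 0.7, -0.22, 0]
    - [0, 0.72, -0.15, 0]

```text
clock: 6.45
eef_pos: [0.6013, -0.0081, 0.2794]
tool_rot: [0.688, 0.726, -0.002, -0.002]
ft_force: [-6.6, 0.1, 9.0]
grip_width: 0.012
grasp_force: 61.8
```

Request:
apply_moves:
  commands:
    - [0, 0.73, -0.08, 0]
    - [0, 0.74, -0.01, 0]
    - [0, 0.74, 0.05, 0]
    - [0, 0.73, 0.12, 0]
    - [0, 0.5, 0.13, 0]

```text
clock: 6.87
eef_pos: [0.6719, -0.0043, 0.2739]
tool_rot: [0.688, 0.726, -0.001, -0.001]
ft_force: [-3.6, 0.3, 5.6]
grip_width: 0.0119
grasp_force: 65.1
```

Request:
apply_moves:
  commands:
    - [0, 0, 0, 0]
    - [0, 0, 0, 0]
    - [0, 0, 0, 0]
    - [0, 0, 0, 0]
    - [0, 0, 0, 0]

```text
clock: 7.28
eef_pos: [0.6721, -0.0043, 0.2739]
tool_rot: [0.688, 0.726, -0.0, -0.0]
ft_force: [0.7, -0.6, 2.0]
grip_width: 0.0118
grasp_force: 64.8
```

```bash
python3 go.py .4731 -.0149 .123 3.1
```

```text
at [ 0.6721 -0.0043  0.2739] hd 3.11 j6 1.51 F [ 0.7 -0.6  2. ] w 0.0118 t 7.3
turn units 0.000  then units tx 0.007 ty -9.963 tz 7.545
```

Request:
apply_moves:
  commands:
    - [0, 0, 0, 0]
    - [0, 0, 0, 0]
    - [0, 0, 0, 0]
    - [0, 0, -0.5, 0]
    - [0, 0, -0.5, 0]
  claw: 0.3

```text
clock: 7.7
eef_pos: [0.6715, -0.0041, 0.2928]
tool_rot: [0.688, 0.726, -0.001, -0.001]
ft_force: [0.4, 0.8, -0.0]
grip_width: 0.0597
grasp_force: 0.0
```

Request:
apply_moves:
  commands:
    - [0, 0, -0.6, 0]
    - [0, 0, -0.6, 0]
    - [0, -0.9, 0, 0]
    - [0, -0.9, 0, 0]
    - [0, -0.9, 0, 0]

```text
clock: 8.12
eef_pos: [0.6177, -0.007, 0.3172]
tool_rot: [0.688, 0.726, -0.0, -0.0]
ft_force: [0.4, 0.1, 0.2]
grip_width: 0.06
grasp_force: 0.0
```

Request:
apply_moves:
  commands:
    - [0, -0.9, 0, 0]
    - [0, -0.9, 0, 0]
    - [0, -0.9, 0, 0]
    - [0, -0.9, 0, 0]
    - [0, -0.9, 0, 0]

```text
clock: 8.53
eef_pos: [0.5272, -0.012, 0.3176]
tool_rot: [0.688, 0.726, -0.0, -0.0]
ft_force: [-1.0, -0.4, 0.3]
grip_width: 0.0598
grasp_force: 0.0
```

Request:
apply_moves:
  commands:
    - [0, 0, 0, -0.115]
    - [0, 0, 0, -0.115]
    - [0, 0, 0, -0.115]
    - [0, 0, 0, -0.115]
    - [0, 0, 0, -0.115]

```text
clock: 8.95
eef_pos: [0.5281, -0.012, 0.3177]
tool_rot: [0.439, 0.899, -0.0, -0.0]
ft_force: [0.2, -0.8, 0.6]
grip_width: 0.0596
grasp_force: 0.0
```

Request:
apply_moves:
  commands:
    - [0, 0, 0, -0.115]
    - [0, 0, 0, -0.115]
    - [0, 0, 0, -0.115]
    - [0, 0, 0, -0.115]
    - [0, 0, 0, -0.115]

```text
clock: 9.37
eef_pos: [0.5282, -0.0119, 0.3176]
tool_rot: [0.152, 0.988, -0.0, -0.0]
ft_force: [-0.0, 0.0, -0.0]
grip_width: 0.0599
grasp_force: 0.0
```

Request:
apply_moves:
  commands:
    - [0, 0, 0, -0.115]
    - [0, 0, 0, -0.115]
    - [0, 0, 0, -0.115]
    - [0, 0, 0, 0]
    - [0, 0, 0, 0]

```text
clock: 9.78
eef_pos: [0.5283, -0.0119, 0.3177]
tool_rot: [-0.023, 1.0, 0.0, -0.0]
ft_force: [0.7, 1.4, 0.4]
grip_width: 0.0598
grasp_force: 0.0
```

```bash
python3 go.py .566 -.012 .104 93.1; python3 -c "
from h import *
snap('wrist','w2')"
```

```text
at [ 0.5283 -0.0119  0.3177] hd 92.65 j6 -0.07 F [0.7 1.4 0.4] w 0.0598 t 9.8
turn units -0.008  then units tx -1.883 ty -0.106 tz 10.685
```

View pics/w2.png

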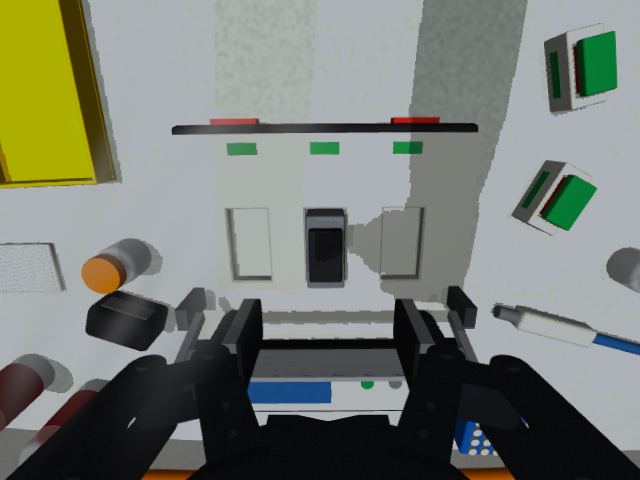

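The lock is open, and the wrist view shows pocket c at about (248,243), the spent cartridge at (325,247) and pocket a at (401,243). I'll enlarge this part.

Run:
```python
import cv2
a=cv2.imread('pics/w2.png')
b=cv2.resize(a[195:295,215:435],None,fx=3.6,fy=3.6,interpolation=cv2.INTER_CUBIC)
cv2.imwrite('pics/w2c.png',b)
```

```text
(no output)
```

View pics/w2c.png

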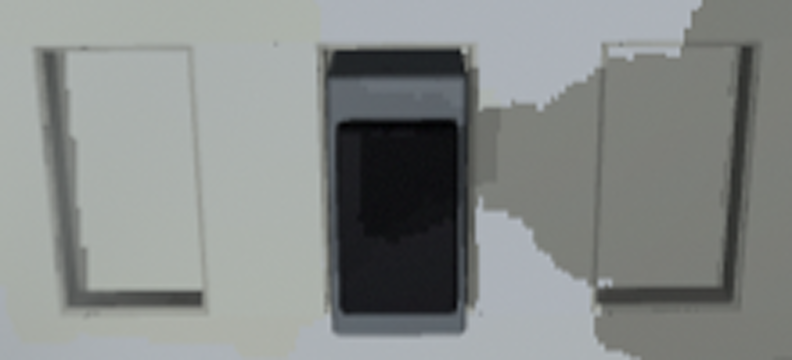

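```bash
cat > m2.py <<'E'
from h import *
W=load('w2');T=load('top0')
wp=lambda u,v:(W,215+(u+.5)/3.6-.5,195+(v+.5)/3.6-.5)
q={'c':[(36,48),(192,47),(205,310),(66,310)],'a':[(603,43),(758,43),(738,305),(597,305)]}
C={}
for k,v in q.items():
    w=np.array([onz(*wp(*p),.076) for p in v]);C[k]=w.mean(0);l=w[2:].mean(0)-w[:2].mean(0)
    print(k,C[k].round(4),'len %.4f wid %.4f'%(np.linalg.norm(l),np.linalg.norm(w[1]-w[0])))
d=(C['a']-C['c']);print('sep',np.linalg.norm(d),'yaw',np.degrees(np.arctan2(-d[0],d[1])),'mid',(C['a']+C['c'])/2)
tp=lambda u,v:(T,170+(u+.5)/3.3-.5,170+(v+.5)/3.3-.5)
# height check via two views: pocket corners
for a,b in [((36,48),(586,253)) ,((192,47),(650,250))]: pass
tc={'a':[(331,151),(396,147),(404,271),(337,272)],'c':[(578,134),(640,129),(650,250),(586,253)]}
for k in q: print('tri',k,tri(wp(*np.mean(q[k],0)),tp(*np.mean(tc[k],0))).round(4))
s=np.array([onz(*wp(*p),.102) for p in [(328,75),(467,75),(466,333),(332,334)]]);print('spent',s.mean(0).round(4),np.linalg.norm(s[1]-s[0]),np.linalg.norm(s[2]-s[1]))
print('spent tri front edge',tri(wp(397,75),tp(495,253)).round(4))
E
python3 m2.py
```

```text
c [ 0.5712 -0.097   0.076 ] len 0.0853 wid 0.0468
a [0.5618 0.0723 0.076 ] len 0.0849 wid 0.0463
sep 0.16948855578159047 yaw 3.176506699865663 mid [ 0.56649158 -0.0123403   0.076     ]
tri c [ 0.5711 -0.097   0.0734]
tri a [0.5621 0.0728 0.0718]
spent [ 0.5665 -0.0124  0.102 ] 0.03868536951456121 0.07867570242140748
spent tri front edge [ 0.5271 -0.0143  0.1018]
```

Request:
apply_moves:
  commands:
    - [-0.38, -0.026, 0.9, -0.008]
    - [-0.38, -0.025, 0.9, 0]
    - [-0.38, -0.025, 0.9, 0]
    - [-0.38, -0.025, 0.9, 0]
    - [-0.38, -0.025, 0.9, 0]

```text
clock: 10.25
eef_pos: [0.5668, -0.0123, 0.2271]
tool_rot: [-0.028, 1.0, 0.0, 0.0]
ft_force: [-0.0, 0.2, 0.1]
grip_width: 0.0598
grasp_force: 0.0
```

Request:
apply_moves:
  commands:
    - [0, 0, 0.9, 0]
    - [0, 0, 0.9, 0]
    - [0, 0, 0.9, 0]
    - [0, 0, 0.9, 0]
    - [0, 0, 0.9, 0]

```text
clock: 10.67
eef_pos: [0.5665, -0.0123, 0.137]
tool_rot: [-0.028, 1.0, 0.0, -0.0]
ft_force: [-0.2, 0.2, 0.5]
grip_width: 0.0598
grasp_force: 0.0
```

Request:
apply_moves:
  commands:
    - [0, 0, 0.9, 0]
    - [0, 0, 0.45, 0]
    - [0, 0, 0.48, 0]
    - [0, 0, 0, 0]
    - [0, 0, 0, 0]

```text
clock: 11.08
eef_pos: [0.5666, -0.0123, 0.1014]
tool_rot: [-0.029, 1.0, 0.0, -0.0]
ft_force: [0.1, -1.0, 0.9]
grip_width: 0.0596
grasp_force: 0.0
```

Request:
apply_moves:
  commands:
    - [0, 0, 0, 0]
    - [0, 0, 0, 0]
    - [0, 0, 0, 0]
    - [0, 0, 0, 0]
    - [0, 0, 0, 0]
  claw: 1

```text
clock: 11.5
eef_pos: [0.5677, -0.0124, 0.1028]
tool_rot: [-0.029, 1.0, -0.0, 0.002]
ft_force: [-1.1, -0.1, 5.3]
grip_width: 0.0385
grasp_force: 62.1
```

Request:
apply_moves:
  commands:
    - [0, 0, 0, 0]
    - [0, 0, 0, 0]
    - [0, 0, -0.4, 0]
    - [0, 0, -0.6, 0]
    - [0, 0, -0.8, 0]

```text
clock: 11.92
eef_pos: [0.5653, -0.0123, 0.1365]
tool_rot: [-0.029, 1.0, 0.0, -0.002]
ft_force: [-0.3, 0.2, -1.2]
grip_width: 0.039
grasp_force: 61.3
```

```bash
python3 go.py .412 -.363 .16 93.1;python3 -c "
from h import *
snap('wrist','w3')"
```

```text
at [ 0.5653 -0.0123  0.1365] hd 93.30 j6 -0.08 F [-0.3  0.2 -1.2] w 0.0390 t 11.9
turn units 0.003  then units tx 8.601 ty -17.094 tz -1.175
```

Request:
apply_moves:
  commands:
    - [0, 0, -0.8, 0]
    - [0, 0, -0.8, 0]
    - [0, 0, -0.8, 0]
    - [0, 0, -0.8, 0]
    - [0, 0, 0, 0]

```text
clock: 12.38
eef_pos: [0.5683, -0.0124, 0.2044]
tool_rot: [-0.029, 1.0, -0.0, 0.003]
ft_force: [1.1, 0.2, -0.6]
grip_width: 0.0391
grasp_force: 61.4
```

Request:
apply_moves:
  commands:
    - [0.43, -0.855, 0, 0]
    - [0.43, -0.855, 0, 0]
    - [0.43, -0.855, 0, 0]
    - [0.43, -0.855, 0, 0]
    - [0.43, -0.855, 0, 0]

```text
clock: 12.8
eef_pos: [0.5275, -0.1007, 0.1999]
tool_rot: [-0.029, 1.0, 0.0, -0.001]
ft_force: [-0.5, 0.3, -1.5]
grip_width: 0.0391
grasp_force: 61.4
```

Request:
apply_moves:
  commands:
    - [0.43, -0.855, 0, 0]
    - [0.43, -0.855, 0, 0]
    - [0.43, -0.855, 0, 0]
    - [0.43, -0.855, 0, 0]
    - [0.43, -0.855, 0, 0]

```text
clock: 13.22
eef_pos: [0.4895, -0.1886, 0.1999]
tool_rot: [-0.029, 1.0, 0.0, -0.001]
ft_force: [0.6, 0.1, -1.6]
grip_width: 0.0389
grasp_force: 61.4
```

Request:
apply_moves:
  commands:
    - [0.43, -0.855, 0, 0]
    - [0.43, -0.855, 0, 0]
    - [0.43, -0.855, 0, 0]
    - [0.43, -0.855, 0, 0]
    - [0.43, -0.855, 0, 0]

```text
clock: 13.63
eef_pos: [0.4515, -0.2763, 0.1999]
tool_rot: [-0.029, 1.0, 0.001, -0.001]
ft_force: [-0.0, 0.3, 0.1]
grip_width: 0.0388
grasp_force: 61.4
```

Request:
apply_moves:
  commands:
    - [0.43, -0.855, 0, 0]
    - [0.43, -0.855, 0, 0]
    - [0.43, -0.855, 0, 0]
    - [0.43, -0.855, 0, 0]
    - [0.43, -0.855, 0, 0]

```text
clock: 14.05
eef_pos: [0.4136, -0.3641, 0.1998]
tool_rot: [-0.029, 1.0, 0.001, -0.001]
ft_force: [0.1, 0.7, -1.0]
grip_width: 0.0387
grasp_force: 61.4
```

```bash
python3 go.py .412 -.363 .052 93.3
python3 - <<'E'
from h import *
c=snap('wrist','w4');b=c['image'];t=snap('top','top1')['image']
cv2.imwrite('pics/mix.png',np.hstack([cv2.resize(b[:480,:],(400,300)),cv2.resize(t,(400,300))]))
E
```

```text
at [ 0.4136 -0.3641  0.1998] hd 93.29 j6 -0.78 F [ 0.1  0.7 -1. ] w 0.0387 t 14.1
turn units -0.000  then units tx 0.075 ty 0.057 tz 7.390
```

View pics/mix.png

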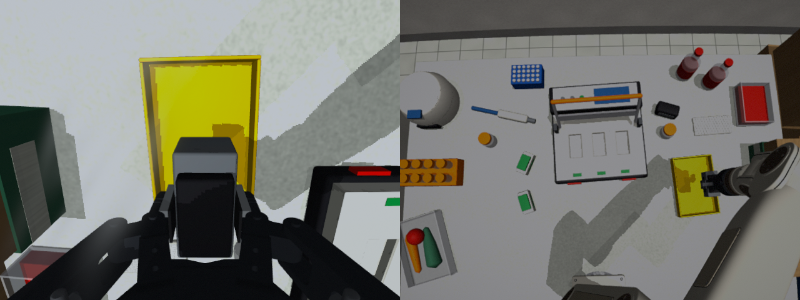

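The spent cartridge hangs over the tray and the pockets are empty. I'll put it down and go above the fresh ones.

Request:
apply_moves:
  commands:
    - [0.07, 0.06, 0.9, 0]
    - [0, 0, 0.9, 0]
    - [0, 0, 0.9, 0]
    - [0, 0, 0.9, 0]
    - [0, 0, 0.9, 0]

```text
clock: 14.57
eef_pos: [0.4129, -0.3614, 0.1096]
tool_rot: [-0.029, 1.0, 0.001, -0.0]
ft_force: [0.8, -0.6, -0.4]
grip_width: 0.0384
grasp_force: 61.4
```

Request:
apply_moves:
  commands:
    - [0, 0, 0.9, 0]
    - [0, 0, 0.8, 0]
    - [0, 0, 0.7, 0]
    - [0, 0, 0.49, 0]
    - [0, 0, 0, 0]

```text
clock: 14.98
eef_pos: [0.4116, -0.3605, 0.0506]
tool_rot: [-0.029, 1.0, 0.002, -0.002]
ft_force: [0.6, 0.7, -0.6]
grip_width: 0.0388
grasp_force: 61.4
```

Request:
apply_moves:
  commands:
    - [0, 0, 0, 0]
    - [0, 0, 0, 0]
    - [0, 0, 0, 0]
    - [0, 0, -0.5, 0]
    - [0, 0, -0.9, 0]
  claw: 0.3

```text
clock: 15.4
eef_pos: [0.4122, -0.3618, 0.0813]
tool_rot: [-0.029, 1.0, 0.001, -0.001]
ft_force: [-0.4, -0.2, -0.2]
grip_width: 0.0598
grasp_force: 0.0
```

Request:
apply_moves:
  commands:
    - [0, 0, -1, 0]
    - [0, 0, -1, 0]
    - [0, 0, -1, 0]
    - [0, 0, -1, 0]
    - [0, 0, -1, 0]

```text
clock: 15.82
eef_pos: [0.4133, -0.3628, 0.1844]
tool_rot: [-0.029, 1.0, -0.001, 0.001]
ft_force: [0.8, 0.0, -0.2]
grip_width: 0.0599
grasp_force: 0.0
```

Request:
apply_moves:
  commands:
    - [0, 0, -1, 0]
    - [0, 0, -1, 0]
    - [0, 1, -1, 0]
    - [0, 1, -1, 0]
    - [0, 1, -1, 0]

```text
clock: 16.23
eef_pos: [0.4094, -0.3022, 0.2841]
tool_rot: [-0.028, 1.0, -0.001, 0.001]
ft_force: [0.3, -0.9, 0.3]
grip_width: 0.0596
grasp_force: 0.0
```

Request:
apply_moves:
  commands:
    - [0, 1, -0.4, 0]
    - [0, 1, -0.4, 0]
    - [0, 1, -0.4, 0]
    - [0, 1, -0.4, 0]
    - [0, 1, 0, 0]

```text
clock: 16.65
eef_pos: [0.4043, -0.2022, 0.317]
tool_rot: [-0.029, 1.0, -0.001, 0.003]
ft_force: [0.5, -1.1, -0.0]
grip_width: 0.06
grasp_force: 0.0
```

Request:
apply_moves:
  commands:
    - [0, 1, 0, 0]
    - [0, 1, 0, 0]
    - [0, 1, 0, 0]
    - [0, 1, 0, 0]
    - [0, 1, 0, 0]

```text
clock: 17.07
eef_pos: [0.3978, -0.1021, 0.3152]
tool_rot: [-0.029, 1.0, -0.0, 0.001]
ft_force: [1.1, 0.7, -0.7]
grip_width: 0.0596
grasp_force: 0.0
```

Request:
apply_moves:
  commands:
    - [0, 1, 0, 0]
    - [0, 1, 0, 0]
    - [0, 1, 0, 0]
    - [0, 1, 0, 0]
    - [0, 1, 0, 0]

```text
clock: 17.48
eef_pos: [0.3921, -0.0023, 0.3152]
tool_rot: [-0.029, 1.0, -0.0, 0.001]
ft_force: [-0.3, 0.2, 0.3]
grip_width: 0.0598
grasp_force: 0.0
```

Request:
apply_moves:
  commands:
    - [0, 1, 0, 0]
    - [0, 1, 0, 0]
    - [0, 1, 0, 0]
    - [0, 1, 0, 0]
    - [0, 1, 0, 0]

```text
clock: 17.9
eef_pos: [0.3864, 0.0976, 0.3152]
tool_rot: [-0.029, 1.0, 0.0, 0.001]
ft_force: [0.6, -0.5, -0.5]
grip_width: 0.0598
grasp_force: 0.0
```

Request:
apply_moves:
  commands:
    - [-0.8, 1, 0, 0]
    - [-0.8, 1, 0, 0]
    - [-0.8, 1, 0, 0]
    - [-0.8, 1, 0, 0]
    - [-0.6, 1, 0, 0]

```text
clock: 18.32
eef_pos: [0.4576, 0.202, 0.3152]
tool_rot: [-0.029, 1.0, 0.001, 0.001]
ft_force: [-0.2, 0.2, -0.6]
grip_width: 0.0594
grasp_force: 0.0
```

Request:
apply_moves:
  commands:
    - [0, 0.5, 0, 0]
    - [0, 0, 0, 0]
    - [0, 0, 0, 0]
    - [0, 0, 0, 0]
    - [0, 0, 0, 0]

```text
clock: 18.73
eef_pos: [0.4557, 0.2098, 0.3142]
tool_rot: [-0.028, 1.0, -0.0, 0.0]
ft_force: [-0.2, -0.3, -0.2]
grip_width: 0.0599
grasp_force: 0.0
```

```bash
python3 go.py .509 .2646 .05 70
python3 - <<'E'
from h import *
c=snap('wrist','w5')
E
```

```text
at [0.4557 0.2098 0.3142] hd 93.24 j6 0.38 F [-0.2 -0.3 -0.2] w 0.0599 t 18.7
turn units 0.387  then units tx -1.570 ty 3.485 tz 13.208
```

View pics/w5.png

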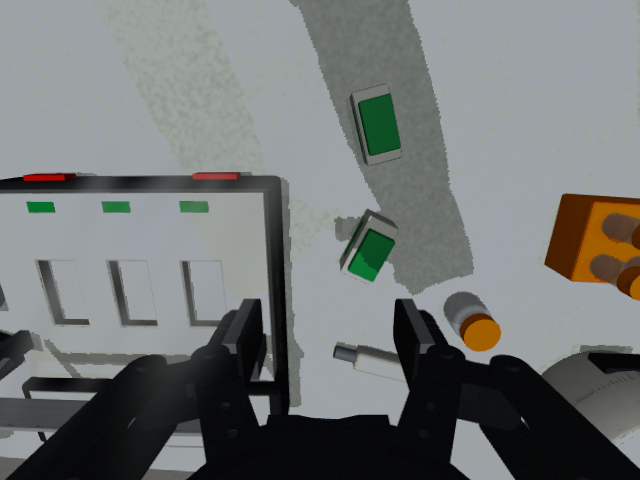

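The wrist view shows fresh caps at (372,254) and (379,124), both unmoved. I'll segment the green cap tops and triangulate them against the top view.

```bash
cat > caps.py <<'E'
from h import *
def caps(fn,box,z=.060):
    im=cv2.imread('pics/'+fn+'.png').astype(int);C=load(fn)
    x0,y0,x1,y1=box;s=im[y0:y1,x0:x1];g=s[...,1]-np.maximum(s[...,0],s[...,2])
    m=((g>45)).astype(np.uint8);out=[]
    n,l,st,ce=cv2.connectedComponentsWithStats(m)
    for i in range(1,n):
        if st[i,4]<150: continue
        cs,_=cv2.findContours((l==i).astype(np.uint8),0,2);r=cv2.minAreaRect(cs[0]);b=cv2.boxPoints(r)+[x0,y0]
        w=np.array([onz(C,*p,z) for p in b]);e=[w[1]-w[0],w[2]-w[1]];e=max(e,key=np.linalg.norm)
        c=b.mean(0);out.append(c)
        print(fn,'px',c.round(1),'size',np.round(r[1],1),'xy',w.mean(0)[:2].round(4),'len %.4f'%np.linalg.norm(e),'yaw %.1f'%((np.degrees(np.arctan2(e[1],e[0]))+90)%180-90))
    return out
if __name__=='__main__':
    a=caps('w5',(325,70,430,300));b=caps('top1',(170,230,230,350))
    a.sort(key=lambda p:p[1]);b.sort(key=lambda p:-p[1])
    for p,q in zip(a,b): print('tri',tri((load('w5'),*p),(load('top1'),*q)).round(4))
E
python3 caps.py
```

```text
w5 px [364.8 266.4] size [26.8 21.5] xy [0.5223 0.2574] len 0.0321 yaw 65.7
top1 px [197.3 259.4] size [13.  23.2] xy [0.5089 0.2638] len 0.0525 yaw -22.5
top1 px [198.5 323.5] size [23.7 13.8] xy [0.3651 0.2593] len 0.0526 yaw 17.4
tri [0.3782 0.1902 0.4111]
```

```bash
sed -i "s/m=((g>45))/m=((s[...,1]>1.7*np.maximum(s[...,0],s[...,2]))\&(s[...,1]>75))/" caps.py; python3 caps.py
```

```text
w5 px [380.1 124.2] size [53.6 30.5] xy [0.3644 0.2593] len 0.0534 yaw 19.3
w5 px [370.2 256.4] size [27.2 44.5] xy [0.51   0.2625] len 0.0531 yaw -21.6
top1 px [197.4 259.3] size [13.1 23.6] xy [0.509  0.2636] len 0.0534 yaw -22.5
top1 px [198.5 323.5] size [23.7 14. ] xy [0.3652 0.2591] len 0.0526 yaw 17.4
tri [0.3645 0.259  0.0603]
tri [0.5084 0.2624 0.0635]
```

Request:
apply_moves:
  commands:
    - [0, 0, 0, 0.103]
    - [0, 0, 0, 0.103]
    - [0, 0, 0, 0.103]
    - [0, 0, 0, 0.103]
    - [0, 0, 0, 0]

```text
clock: 19.2
eef_pos: [0.456, 0.2101, 0.3139]
tool_rot: [0.187, 0.982, 0.0, 0.0]
ft_force: [0.3, 1.0, -0.6]
grip_width: 0.0597
grasp_force: 0.0
```

```bash
python3 go.py .509 .263 .042 68.5
```

```text
at [0.456  0.2101 0.3139] hd 68.42 j6 0.81 F [ 0.3  1.  -0.6] w 0.0597 t 19.2
turn units -0.001  then units tx -1.496 ty 3.434 tz 13.593
```

Request:
apply_moves:
  commands:
    - [-0.3, 0.69, 0.9, 0]
    - [-0.3, 0.69, 0.9, 0]
    - [-0.3, 0.69, 0.9, 0]
    - [-0.3, 0.68, 0.9, 0]
    - [-0.3, 0.68, 0.9, 0]

```text
clock: 19.62
eef_pos: [0.5096, 0.2636, 0.223]
tool_rot: [0.185, 0.983, 0.0, 0.0]
ft_force: [0.5, 0.7, 1.6]
grip_width: 0.0601
grasp_force: 0.0
```

Request:
apply_moves:
  commands:
    - [0, 0, 0.9, 0]
    - [0, 0, 0.9, 0]
    - [0, 0, 0.9, 0]
    - [0, 0, 0.9, 0]
    - [0, 0, 0.9, 0]

```text
clock: 20.03
eef_pos: [0.5092, 0.2632, 0.1329]
tool_rot: [0.185, 0.983, 0.0, 0.0]
ft_force: [0.1, -0.0, 0.3]
grip_width: 0.0597
grasp_force: 0.0
```

Request:
apply_moves:
  commands:
    - [0, 0, 0.9, 0]
    - [0, 0, 0.9, 0]
    - [0, 0, 0.8, 0]
    - [0, 0, 0.6, 0]
    - [0, 0, 0.4, 0]

```text
clock: 20.45
eef_pos: [0.5084, 0.2628, 0.0601]
tool_rot: [0.185, 0.983, -0.001, -0.001]
ft_force: [-0.4, -0.2, 0.2]
grip_width: 0.0597
grasp_force: 0.0
```

Request:
apply_moves:
  commands:
    - [0, 0, 0.5, 0]
    - [0, 0, 0.47, 0]
    - [0, 0, 0, 0]
    - [0, 0, 0, 0]
    - [0, 0, 0, 0]

```text
clock: 20.87
eef_pos: [0.5096, 0.264, 0.0427]
tool_rot: [0.186, 0.983, 0.0, 0.0]
ft_force: [0.2, -0.8, 0.2]
grip_width: 0.0597
grasp_force: 0.0
```

Request:
apply_moves:
  commands:
    - [0, 0, 0, 0]
    - [0, 0, 0, 0]
    - [0, 0, 0, 0]
    - [0, 0, 0, 0]
    - [0, 0, 0, 0]
  claw: 1

```text
clock: 21.28
eef_pos: [0.51, 0.2643, 0.0433]
tool_rot: [0.186, 0.983, 0.001, 0.001]
ft_force: [-0.3, -0.3, 6.3]
grip_width: 0.0387
grasp_force: 62.5
```

```bash
python3 go.py .509 .263 .042 68.5
```

```text
at [0.51   0.2643 0.0433] hd 68.59 j6 0.85 F [-0.3 -0.3  6.3] w 0.0387 t 21.3
turn units 0.001  then units tx 0.023 ty -0.077 tz 0.063
```

Request:
apply_moves:
  commands:
    - [0, 0, -0.5, 0]
    - [0, 0, -0.9, 0]
    - [0, 0, -0.9, 0]
    - [0, 0, -0.9, 0]
    - [0, 0, -0.9, 0]

```text
clock: 21.7
eef_pos: [0.5085, 0.2634, 0.1247]
tool_rot: [0.186, 0.983, -0.001, -0.001]
ft_force: [0.1, 0.3, -1.5]
grip_width: 0.0385
grasp_force: 61.7
```

Request:
apply_moves:
  commands:
    - [0, 0, -0.9, -0.102]
    - [0, 0, -0.9, -0.102]
    - [0, 0, 0, -0.102]
    - [0, 0, 0, -0.103]
    - [0, 0, 0, 0]

```text
clock: 22.12
eef_pos: [0.5089, 0.2636, 0.1606]
tool_rot: [-0.028, 1.0, -0.0, -0.0]
ft_force: [-0.1, 0.2, -1.4]
grip_width: 0.0386
grasp_force: 61.8
```

```bash
python3 go.py .5618 .0725 .18 93.15; python3 -c "
from h import *
c=snap('wrist','w6');cv2.imwrite('pics/w6c.png',cv2.resize(c['image'][220:440,200:440],None,fx=2.5,fy=2.5,interpolation=2))"
```

```text
at [0.5089 0.2636 0.1606] hd 93.22 j6 0.42 F [-0.1  0.2 -1.4] w 0.0386 t 22.1
turn units 0.001  then units tx -2.117 ty -9.688 tz -0.972
```

View pics/w6c.png

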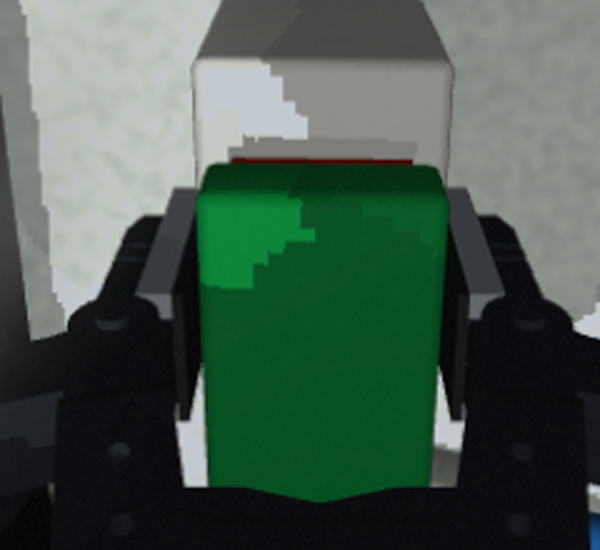

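The cartridge is held square. Its block's front top edge runs from crop (195,60) to (453,66), which gives the length offset in the grip.

Run:
```python
from h import *
W=load('w6')
a=onz(W,200+195/2.5,220+60/2.5,.1593);b=onz(W,200+453/2.5,220+66/2.5,.1593)
m=(a+b)/2;print(a,b,np.linalg.norm(a-b))
y=np.radians(3.2);ax=np.array([np.cos(y),np.sin(y)]);p=np.array([.5089,.2636])
print('front edge rel TCP along x', (m[:2]-p)@ax,'yaw',np.degrees(np.arctan2(-(b-a)[0],(b-a)[1])))
```

```text
[0.46939182 0.24330055 0.1593    ] [0.46816855 0.28164643 0.1593    ] 0.038365388894097185
front edge rel TCP along x -0.040120142847888805 yaw 1.8271574857630801
```

Request:
apply_moves:
  commands:
    - [-0.21, -0.97, -0.5, 0]
    - [-0.21, -0.97, -0.5, 0]
    - [-0.21, -0.97, 0, 0]
    - [-0.21, -0.97, 0, 0]
    - [-0.21, -0.97, 0, 0]

```text
clock: 22.58
eef_pos: [0.5351, 0.1671, 0.1799]
tool_rot: [-0.026, 1.0, -0.0, -0.001]
ft_force: [0.3, -0.2, -1.0]
grip_width: 0.0388
grasp_force: 61.7
```

Request:
apply_moves:
  commands:
    - [-0.21, -0.97, 0, 0]
    - [-0.21, -0.97, 0, 0]
    - [-0.21, -0.97, 0, 0]
    - [-0.21, -0.97, 0, 0]
    - [-0.22, -0.95, 0, 0]

```text
clock: 23.0
eef_pos: [0.5614, 0.0717, 0.1796]
tool_rot: [-0.026, 1.0, -0.0, -0.001]
ft_force: [-0.3, -0.0, -1.3]
grip_width: 0.0386
grasp_force: 61.7
```

Request:
apply_moves:
  commands:
    - [0, 0, 0.6, 0]
    - [0, 0, 0.6, 0]
    - [0, 0, 0.6, 0]
    - [0, 0, 0, 0]
    - [0, 0, 0, 0]

```text
clock: 23.42
eef_pos: [0.5608, 0.0726, 0.1431]
tool_rot: [-0.026, 1.0, -0.0, -0.002]
ft_force: [-0.9, -0.3, -0.3]
grip_width: 0.0387
grasp_force: 61.8
```

```bash
python3 go.py .5618 .0725 .1055 93.15; python3 -c "
from h import *
c=snap('wrist','w7');cv2.imwrite('pics/w7c.png',cv2.resize(c['image'][150:400,180:500],None,fx=2.3,fy=2.3,interpolation=2))"
```

```text
at [0.5608 0.0726 0.1431] hd 93.01 j6 0.08 F [-0.9 -0.3 -0.3] w 0.0387 t 23.4
turn units -0.002  then units tx -0.050 ty -0.006 tz 1.881
```

View pics/w7c.png

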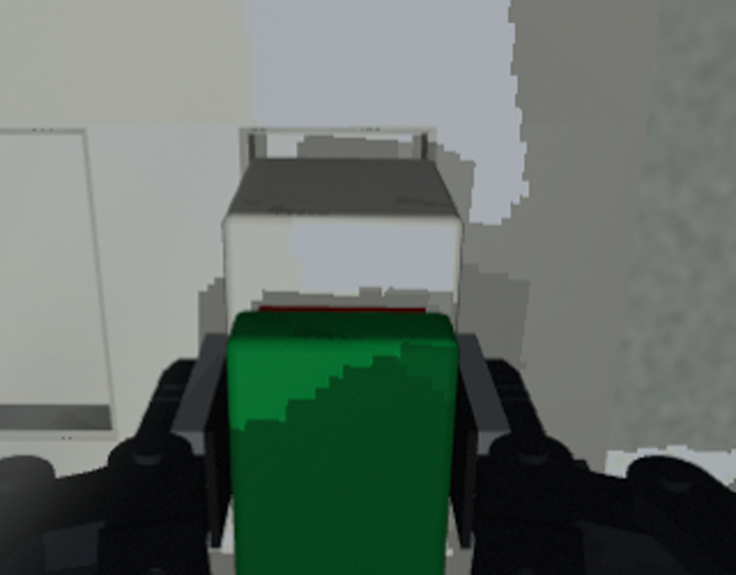

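The block hangs over pocket a: its bottom front edge is crop (247–437,158) and the pocket's front edge is (240–436,129). I'll compare the two numerically.

Run:
```python
from h import *
W=load('w7');f=lambda u,v,z:onz(W,180+u/2.3,150+v/2.3,z)[:2]
a,b=f(247,158,.0998),f(437,158,.0998);c,d=f(240,129,.076),f(436,129,.076)
print(a,b,np.linalg.norm(a-b));print(c,d,np.linalg.norm(c-d))
y=np.radians(3.15);X=np.array([np.cos(y),np.sin(y)]);Y=np.array([-X[1],X[0]])
e=(a+b-c-d)/2;print('block - pocket edge: x',e@X,'y',e@Y)
a,b=f(223,215,.1418),f(461,215,.1418);e=(a+b-c-d)/2;print('via top edge',np.linalg.norm(a-b),e@X,e@Y)
```

```text
[0.52182083 0.05111979] [0.5196889  0.09145243] 0.04038894533877814
[0.52060821 0.04672217] [0.51811953 0.09386357] 0.047207036395153695
block - pocket edge: x 0.001443467764740812 y 0.0009153087886138571
via top edge 0.03845243055682755 0.0007821508533680263 0.0008327335586803477
```

Request:
apply_moves:
  commands:
    - [-0.05, -0.025, 0, 0]
    - [0, 0, 0.4, 0]
    - [0, 0, 0.3, 0]
    - [0, 0, 0.3, 0]
    - [0, 0, 0.3, 0]

```text
clock: 23.88
eef_pos: [0.5626, 0.0724, 0.1173]
tool_rot: [-0.027, 1.0, -0.0, -0.0]
ft_force: [0.1, 0.1, -0.5]
grip_width: 0.0387
grasp_force: 61.8
```

Request:
apply_moves:
  commands:
    - [0, 0, 0.2, 0]
    - [0, 0, 0.2, 0]
    - [0, 0, 0.18, 0]
    - [0, 0, 0, 0]
    - [0, 0, 0, 0]

```text
clock: 24.3
eef_pos: [0.5627, 0.0723, 0.1063]
tool_rot: [-0.027, 1.0, -0.0, -0.0]
ft_force: [-0.1, 0.2, -1.3]
grip_width: 0.0388
grasp_force: 61.8
```

Request:
apply_moves:
  commands:
    - [0, 0, 0, 0]
    - [0, 0, 0, 0]
    - [0, 0, 0, 0]
    - [0, 0, -0.5, 0]
    - [0, 0, -0.9, 0]
  claw: 0.3

```text
clock: 24.72
eef_pos: [0.5613, 0.0721, 0.1334]
tool_rot: [-0.027, 1.0, -0.0, -0.002]
ft_force: [-0.0, 0.5, 0.1]
grip_width: 0.0599
grasp_force: 0.0
```

Request:
apply_moves:
  commands:
    - [0, 0, -0.8, 0]
    - [0, 0, -0.8, 0]
    - [0, 0, 0, 0]
    - [0, 0, 0, 0]
    - [0, 0, 0, 0]

```text
clock: 25.13
eef_pos: [0.5626, 0.0723, 0.1663]
tool_rot: [-0.027, 1.0, -0.0, -0.0]
ft_force: [-0.5, -0.5, -0.8]
grip_width: 0.0599
grasp_force: 0.0
```

Request:
apply_moves:
  commands:
    - [0, 0, 0, 0]
    - [0, 0, 0, 0]
    - [0, 0, 0, 0]
    - [0, 0, 0, 0]
    - [0, 0, 0, 0]
  claw: 1

```text
clock: 25.55
eef_pos: [0.5627, 0.0723, 0.166]
tool_rot: [-0.027, 1.0, -0.0, -0.0]
ft_force: [-0.1, 0.0, -0.8]
grip_width: 0.0007
grasp_force: 0.0
```

```bash
python3 go.py .5620 .0724 .146 93.15
```

```text
at [0.5627 0.0723 0.166 ] hd 93.12 j6 0.07 F [-0.1  0.  -0.8] w 0.0007 t 25.6
turn units -0.001  then units tx 0.033 ty 0.008 tz 1.002
```

Now I'll press in small steps: first to z = 0.146, then 1.6 mm per row.

Request:
apply_moves:
  commands:
    - [0, 0, 0.35, 0]
    - [0, 0, 0.35, 0]
    - [0, 0, 0.2, 0]
    - [0, 0, 0.1, 0]
    - [0, 0, 0, 0]

```text
clock: 25.97
eef_pos: [0.5623, 0.0723, 0.1455]
tool_rot: [-0.027, 1.0, -0.0, -0.001]
ft_force: [-0.1, -0.6, 0.3]
grip_width: -0.0001
grasp_force: 0.0
```

Request:
apply_moves:
  commands:
    - [0, 0, 0.08, 0]
    - [0, 0, 0.08, 0]
    - [0, 0, 0.08, 0]
    - [0, 0, 0.08, 0]
    - [0, 0, 0, 0]

```text
clock: 26.38
eef_pos: [0.563, 0.0723, 0.1412]
tool_rot: [-0.027, 1.0, 0.0, 0.001]
ft_force: [-1.4, -0.2, 4.7]
grip_width: 0.0002
grasp_force: 2.2
```

Request:
apply_moves:
  commands:
    - [0, 0, 0.05, 0]
    - [0, 0, 0.05, 0]
    - [0, 0, 0.05, 0]
    - [0, 0, 0, 0]
    - [0, 0, 0, 0]

```text
clock: 26.8
eef_pos: [0.563, 0.0723, 0.1384]
tool_rot: [-0.027, 1.0, 0.0, 0.001]
ft_force: [-1.8, 0.3, 6.1]
grip_width: 0.0002
grasp_force: 2.9
```

Request:
apply_moves:
  commands:
    - [0, 0, 0.06, 0]
    - [0, 0, 0.06, 0]
    - [0, 0, 0.06, 0]
    - [0, 0, 0, 0]
    - [0, 0, 0, 0]

```text
clock: 27.22
eef_pos: [0.563, 0.0723, 0.136]
tool_rot: [-0.027, 1.0, 0.0, 0.001]
ft_force: [-4.5, -0.7, 11.8]
grip_width: -0.0003
grasp_force: 5.8
```

Request:
apply_moves:
  commands:
    - [0, 0, 0.05, 0]
    - [0, 0, 0.05, 0]
    - [0, 0, 0, 0]
    - [0, 0, 0, 0]
    - [0, 0, 0, 0]

```text
clock: 27.63
eef_pos: [0.5631, 0.0723, 0.1359]
tool_rot: [-0.027, 1.0, 0.0, 0.002]
ft_force: [-7.6, -0.3, 21.5]
grip_width: 0.0001
grasp_force: 10.6
```

Request:
apply_moves:
  commands:
    - [0, 0, -0.4, 0]
    - [0, 0, -0.9, 0]
    - [0, 0, -0.9, 0]
    - [0, 0, -0.9, 0]
    - [0, 0, -0.9, 0]

```text
clock: 28.05
eef_pos: [0.5629, 0.0723, 0.2125]
tool_rot: [-0.027, 1.0, 0.0, 0.0]
ft_force: [-0.4, -0.9, 0.1]
grip_width: 0.0002
grasp_force: 0.0
```

Request:
apply_moves:
  commands:
    - [0.5, 0.7, -0.9, 0]
    - [0.5, 0.7, -0.9, 0]
    - [0.5, 0.7, -0.9, 0]
    - [0.5, 0.7, -0.9, 0]
    - [0.5, 0.7, -0.9, 0]
  claw: 0.3

```text
clock: 28.47
eef_pos: [0.5087, 0.14, 0.3025]
tool_rot: [-0.027, 1.0, 0.0, 0.0]
ft_force: [0.9, -0.1, -0.2]
grip_width: 0.0595
grasp_force: 0.0
```

Request:
apply_moves:
  commands:
    - [0.5, 0.7, -0.3, 0]
    - [0.5, 0.7, -0.3, 0]
    - [0.5, 0.7, -0.2, 0]
    - [0.5, 0.7, 0, 0]
    - [0.5, 0.8, 0, 0]

```text
clock: 28.88
eef_pos: [0.455, 0.2092, 0.3182]
tool_rot: [-0.027, 1.0, 0.0, 0.001]
ft_force: [0.4, 0.3, 0.4]
grip_width: 0.0595
grasp_force: 0.0
```

Request:
apply_moves:
  commands:
    - [0, 0, 0, 0]
    - [0, 0, 0, 0]
    - [0, 0, 0, 0]
    - [0, 0, 0, 0]
    - [0, 0, 0, 0]

```text
clock: 29.3
eef_pos: [0.4557, 0.208, 0.3174]
tool_rot: [-0.027, 1.0, -0.0, -0.0]
ft_force: [-0.1, 0.4, -0.1]
grip_width: 0.0595
grasp_force: 0.0
```

Run:
```python
from caps import *
snap('wrist','w8');snap('top','top2')
a=caps('w8',(290,40,500,300));b=caps('top2',(150,220,235,380))
if len(a)==1==len(b): print('tri',tri((load('w8'),*a[0]),(load('top2'),*b[0])).round(4))
from go import go
go(.3645,.259,.042,107.5)
```

```text
w8 px [361.4 143.5] size [52.8 30.3] xy [0.3849 0.2403] len 0.0544 yaw 18.2
at [0.4557 0.2081 0.3174] hd 93.05 j6 0.38 F [ 0.3 -0.9  0.3] w 0.0601 t 29.4
turn units -0.241  then units tx 3.582 ty 3.799 tz 13.768
```

The second cartridge has been knocked to (0.385, 0.240). I'll turn over it and measure again.

Request:
apply_moves:
  commands:
    - [0.5, 0.3, 0.3, -0.081]
    - [0.5, 0.3, 0.3, -0.08]
    - [0.5, 0.3, 0.3, -0.08]
    - [0, 0, 0, 0]
    - [0, 0, 0, 0]

```text
clock: 29.82
eef_pos: [0.4231, 0.2221, 0.2995]
tool_rot: [-0.152, 0.988, -0.0, -0.0]
ft_force: [-0.5, -0.3, -0.8]
grip_width: 0.0599
grasp_force: 0.0
```

Run:
```python
from caps import *
snap('wrist','w9')
a=caps('w9',(200,20,500,300));b=load('w8')
if len(a)==1: print('tri',tri((load('w9'),*a[0]),(b,361.4,143.5)).round(4))
from go import go
go(.3848,.2402,.042,107.5)
```

```text
w9 px [355.  181.5] size [51. 30.] xy [0.3847 0.2401] len 0.0529 yaw 19.6
tri [0.3845 0.2404 0.0567]
at [0.4237 0.2222 0.2998] hd 107.45 j6 0.18 F [0.6 0.4 0.9] w 0.0598 t 29.9
turn units -0.001  then units tx 1.583 ty 1.445 tz 12.892
```

Request:
apply_moves:
  commands:
    - [0.31, 0.29, 0.9, -0.015]
    - [0.31, 0.29, 0.9, 0]
    - [0.32, 0.29, 0.9, 0]
    - [0.32, 0.29, 0.9, 0]
    - [0.32, 0.29, 0.9, 0]

```text
clock: 30.28
eef_pos: [0.3849, 0.24, 0.2093]
tool_rot: [-0.159, 0.987, 0.0, 0.001]
ft_force: [-0.4, -0.4, 0.3]
grip_width: 0.06
grasp_force: 0.0
```

Request:
apply_moves:
  commands:
    - [0, 0, 0.9, 0]
    - [0, 0, 0.9, 0]
    - [0, 0, 0.9, 0]
    - [0, 0, 0.9, 0]
    - [0, 0, 0.9, 0]

```text
clock: 30.7
eef_pos: [0.3854, 0.24, 0.1192]
tool_rot: [-0.159, 0.987, 0.0, 0.001]
ft_force: [0.1, -0.5, -0.2]
grip_width: 0.0597
grasp_force: 0.0
```

Request:
apply_moves:
  commands:
    - [0, 0, 0.8, 0]
    - [0, 0, 0.7, 0]
    - [0, 0, 0.6, 0]
    - [0, 0, 0.4, 0]
    - [0, 0, 0, 0]

```text
clock: 31.12
eef_pos: [0.3839, 0.2393, 0.0682]
tool_rot: [-0.16, 0.987, -0.001, -0.001]
ft_force: [-0.1, -0.2, -0.1]
grip_width: 0.0595
grasp_force: 0.0
```

```bash
python3 go.py .3848 .2402 .042 108.3
```

```text
at [0.3839 0.2393 0.0682] hd 108.38 j6 0.24 F [-0.1 -0.2 -0.1] w 0.0595 t 31.1
turn units 0.001  then units tx -0.055 ty 0.031 tz 1.309
```

Request:
apply_moves:
  commands:
    - [-0.03, 0.02, 0.5, 0]
    - [0, 0, 0.45, 0]
    - [0, 0, 0.35, 0]
    - [0, 0, 0, 0]
    - [0, 0, 0, 0]

```text
clock: 31.53
eef_pos: [0.3843, 0.2403, 0.0433]
tool_rot: [-0.16, 0.987, -0.0, -0.0]
ft_force: [0.3, -0.2, 0.3]
grip_width: 0.0603
grasp_force: 0.0
```

Request:
apply_moves:
  commands:
    - [0, 0, 0, 0]
    - [0, 0, 0, 0]
    - [0, 0, 0, 0]
    - [0, 0, 0, 0]
    - [0, 0, 0, 0]
  claw: 1

```text
clock: 31.95
eef_pos: [0.3851, 0.2409, 0.0442]
tool_rot: [-0.161, 0.987, 0.0, 0.001]
ft_force: [-0.6, 0.8, 5.3]
grip_width: 0.0387
grasp_force: 62.2
```

Request:
apply_moves:
  commands:
    - [0, 0, -0.5, 0]
    - [0, 0, -0.9, 0]
    - [0, 0, -0.9, 0]
    - [0, 0, -0.9, 0]
    - [0, 0, -0.9, 0]

```text
clock: 32.37
eef_pos: [0.3838, 0.2401, 0.1257]
tool_rot: [-0.161, 0.987, -0.0, -0.001]
ft_force: [0.1, 1.2, -1.9]
grip_width: 0.039
grasp_force: 61.4
```

Request:
apply_moves:
  commands:
    - [0, 0, -0.9, 0.085]
    - [0, 0, -0.9, 0.085]
    - [0, 0, -0.8, 0.084]
    - [0, 0, 0, 0]
    - [0, 0, 0, 0]

```text
clock: 32.78
eef_pos: [0.3847, 0.2407, 0.1776]
tool_rot: [-0.029, 1.0, 0.0, 0.001]
ft_force: [-0.1, -0.0, -2.6]
grip_width: 0.039
grasp_force: 61.4
```

```bash
python3 go.py .5665 -.0123 .18 93.15; python3 -c "
from h import *
c=snap('wrist','w10');cv2.imwrite('pics/w10c.png',cv2.resize(c['image'][220:440,200:440],None,fx=2.5,fy=2.5,interpolation=2))"
```

```text
at [0.3847 0.2407 0.1776] hd 93.37 j6 0.50 F [-0.1 -0.  -2.6] w 0.0390 t 32.8
turn units 0.004  then units tx -8.381 ty -13.128 tz -0.120
```

View pics/w10c.png

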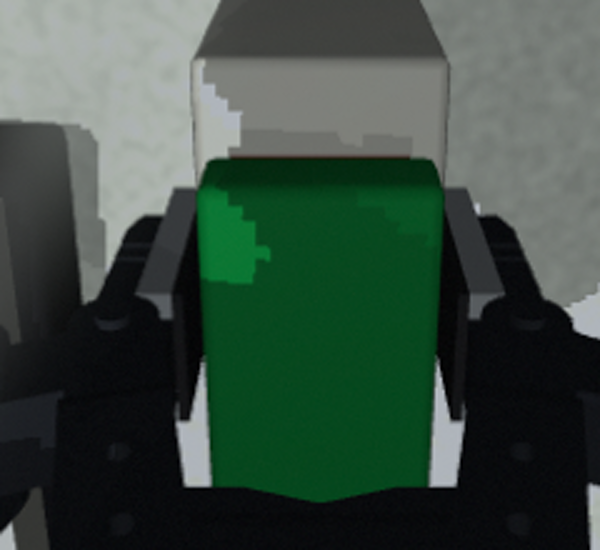

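The grip matches the first one. Its target is pocket c at (0.5712, -0.0971).

```bash
python3 go.py .5712 -.0971 .19 93.15
```

```text
at [0.384  0.2402 0.1767] hd 93.36 j6 0.50 F [-0.7 -0.4 -1.6] w 0.0387 t 32.8
turn units 0.004  then units tx -8.418 ty -17.356 tz -0.667
```

Request:
apply_moves:
  commands:
    - [-0.42, -0.87, -0.4, 0.004]
    - [-0.42, -0.87, -0.3, 0]
    - [-0.42, -0.87, 0, 0]
    - [-0.42, -0.87, 0, 0]
    - [-0.42, -0.87, 0, 0]

```text
clock: 33.25
eef_pos: [0.4303, 0.1547, 0.1897]
tool_rot: [-0.027, 1.0, -0.001, -0.002]
ft_force: [-0.3, -0.4, -1.6]
grip_width: 0.0386
grasp_force: 61.4
```

Request:
apply_moves:
  commands:
    - [-0.42, -0.87, 0, 0]
    - [-0.42, -0.87, 0, 0]
    - [-0.42, -0.87, 0, 0]
    - [-0.42, -0.87, 0, 0]
    - [-0.42, -0.87, 0, 0]

```text
clock: 33.67
eef_pos: [0.4767, 0.0701, 0.1894]
tool_rot: [-0.027, 1.0, -0.0, -0.002]
ft_force: [-0.4, 0.4, -1.4]
grip_width: 0.0387
grasp_force: 61.4
```

Request:
apply_moves:
  commands:
    - [-0.42, -0.87, 0, 0]
    - [-0.42, -0.87, 0, 0]
    - [-0.42, -0.87, 0, 0]
    - [-0.42, -0.87, 0, 0]
    - [-0.42, -0.87, 0, 0]

```text
clock: 34.08
eef_pos: [0.5232, -0.0144, 0.1892]
tool_rot: [-0.027, 1.0, 0.0, -0.002]
ft_force: [0.7, 0.4, -0.8]
grip_width: 0.0388
grasp_force: 61.4
```

Request:
apply_moves:
  commands:
    - [-0.42, -0.87, 0, 0]
    - [-0.42, -0.87, 0, 0]
    - [-0.42, -0.87, 0, 0]
    - [-0.42, -0.87, 0, 0]
    - [-0.42, -0.82, 0, 0]

```text
clock: 34.5
eef_pos: [0.5697, -0.098, 0.1889]
tool_rot: [-0.027, 1.0, 0.0, -0.002]
ft_force: [-0.1, 0.0, -1.0]
grip_width: 0.0386
grasp_force: 61.4
```

Request:
apply_moves:
  commands:
    - [0, 0, 0.7, 0]
    - [0, 0, 0.7, 0]
    - [0, 0, 0.6, 0]
    - [0, 0, 0.3, 0]
    - [0, 0, 0, 0]

```text
clock: 34.92
eef_pos: [0.5682, -0.0969, 0.1419]
tool_rot: [-0.027, 1.0, 0.001, -0.003]
ft_force: [-1.2, -0.5, -1.0]
grip_width: 0.0386
grasp_force: 61.4
```

```bash
python3 go.py .5712 -.0971 .1065 93.15; python3 -c "
from h import *
c=snap('wrist','w11');cv2.imwrite('pics/w11c.png',cv2.resize(c['image'][150:400,180:500],None,fx=2.3,fy=2.3,interpolation=2))"
```

```text
at [ 0.5682 -0.0969  0.1419] hd 93.05 j6 -0.22 F [-1.2 -0.5 -1. ] w 0.0386 t 34.9
turn units -0.002  then units tx -0.147 ty -0.020 tz 1.770
```

View pics/w11c.png

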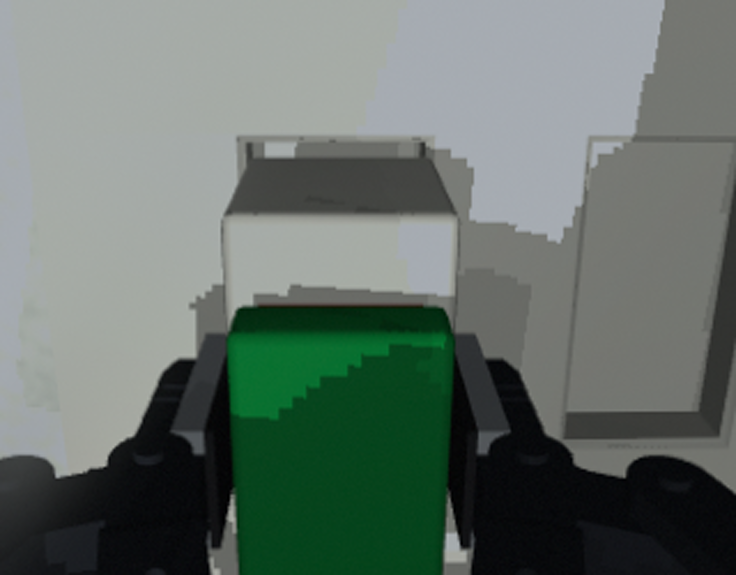

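The block's bottom edge is crop (244–435,157) and the pocket c front edge is (237–435,136).

Run:
```python
from h import *
W=load('w11');f=lambda u,v,z:onz(W,180+u/2.3,150+v/2.3,z)[:2]
zb=.1419-.0442
a,b=f(244,157,zb),f(435,157,zb);c,d=f(237,136,.076),f(435,136,.076)
y=np.radians(3.15);X=np.array([np.cos(y),np.sin(y)]);Y=np.array([-X[1],X[0]])
e=(a+b-c-d)/2;print('block - pocket edge: x',e@X,'y',e@Y)
a,b=f(222,213,zb+.042),f(458,213,zb+.042);e=(a+b-c-d)/2;print('via top edge',e@X,e@Y)
```

```text
block - pocket edge: x 5.863228949949958e-05 y 0.0008249956816519565
via top edge -0.0004957621198280252 0.00087731646293521
```

Request:
apply_moves:
  commands:
    - [-0.12, -0.025, 0, 0]
    - [0, 0, 0.3, 0]
    - [0, 0, 0.3, 0]
    - [0, 0, 0.3, 0]
    - [0, 0, 0.3, 0]

```text
clock: 35.38
eef_pos: [0.5728, -0.0975, 0.121]
tool_rot: [-0.026, 1.0, 0.0, 0.0]
ft_force: [1.4, -0.4, -3.0]
grip_width: 0.0391
grasp_force: 61.4
```

Request:
apply_moves:
  commands:
    - [0, 0, 0.2, 0]
    - [0, 0, 0.2, 0]
    - [0, 0, 0.12, 0]
    - [0, 0, 0, 0]
    - [0, 0, 0, 0]

```text
clock: 35.8
eef_pos: [0.5729, -0.0976, 0.111]
tool_rot: [-0.026, 1.0, 0.0, -0.0]
ft_force: [-1.1, 0.1, -1.0]
grip_width: 0.039
grasp_force: 61.4
```

Request:
apply_moves:
  commands:
    - [0.03, 0, 0.1, 0]
    - [0, 0, 0.08, 0]
    - [0, 0, 0, 0]
    - [0, 0, 0, 0]
    - [0, 0, 0, 0]

```text
clock: 36.22
eef_pos: [0.5724, -0.0976, 0.1076]
tool_rot: [-0.026, 1.0, -0.0, 0.0]
ft_force: [0.1, 0.0, -1.3]
grip_width: 0.0387
grasp_force: 61.4
```

Request:
apply_moves:
  commands:
    - [0, 0, 0, 0]
    - [0, 0, 0, 0]
    - [0, 0, 0, 0]
    - [0, 0, -0.5, 0]
    - [0, 0, -0.9, 0]
  claw: 0.3

```text
clock: 36.63
eef_pos: [0.5707, -0.0973, 0.1342]
tool_rot: [-0.026, 1.0, 0.0, -0.002]
ft_force: [0.6, 0.6, -0.5]
grip_width: 0.0596
grasp_force: 0.0
```

Request:
apply_moves:
  commands:
    - [0, 0, -0.8, 0]
    - [0, 0, -0.8, 0]
    - [0, 0, 0, 0]
    - [0, 0, 0, 0]
    - [0, 0, 0, 0]

```text
clock: 37.05
eef_pos: [0.572, -0.0976, 0.1671]
tool_rot: [-0.026, 1.0, 0.0, -0.0]
ft_force: [0.2, -0.3, -0.8]
grip_width: 0.0596
grasp_force: 0.0
```

Request:
apply_moves:
  commands:
    - [0, 0, 0, 0]
    - [0, 0, 0, 0]
    - [0, 0, 0, 0]
    - [0, 0, 0, 0]
    - [0, 0, 0, 0]
  claw: 1

```text
clock: 37.47
eef_pos: [0.5721, -0.0976, 0.1671]
tool_rot: [-0.026, 1.0, 0.0, -0.0]
ft_force: [-0.0, -0.4, 0.0]
grip_width: 0.0008
grasp_force: 0.0
```

```bash
python3 go.py .5712 -.0971 .146 93.15
```

```text
at [ 0.5721 -0.0976  0.1671] hd 93.00 j6 -0.22 F [-0.  -0.4  0. ] w 0.0008 t 37.5
turn units -0.003  then units tx 0.046 ty 0.027 tz 1.053
```

Request:
apply_moves:
  commands:
    - [0, 0, 0.4, 0]
    - [0, 0, 0.35, 0]
    - [0, 0, 0.2, 0]
    - [0, 0, 0.1, 0]
    - [0, 0, 0, 0]

```text
clock: 37.88
eef_pos: [0.5716, -0.0975, 0.1454]
tool_rot: [-0.026, 1.0, 0.0, -0.001]
ft_force: [0.0, 0.0, -0.2]
grip_width: 0.0
grasp_force: 0.0
```

Request:
apply_moves:
  commands:
    - [0, 0, 0.08, 0]
    - [0, 0, 0.08, 0]
    - [0, 0, 0.08, 0]
    - [0, 0, 0.08, 0]
    - [0, 0, 0, 0]

```text
clock: 38.3
eef_pos: [0.5726, -0.0977, 0.1409]
tool_rot: [-0.026, 1.0, -0.0, 0.001]
ft_force: [-1.5, -0.2, 4.5]
grip_width: -0.0004
grasp_force: 1.7
```

Request:
apply_moves:
  commands:
    - [0, 0, 0.07, 0]
    - [0, 0, 0.07, 0]
    - [0, 0, 0.07, 0]
    - [0, 0, 0, 0]
    - [0, 0, 0, 0]

```text
clock: 38.72
eef_pos: [0.5726, -0.0977, 0.1366]
tool_rot: [-0.026, 1.0, -0.0, 0.001]
ft_force: [-1.4, 0.5, 4.6]
grip_width: 0.0003
grasp_force: 2.5
```

Request:
apply_moves:
  commands:
    - [0, 0, 0.05, 0]
    - [0, 0, 0.05, 0]
    - [0, 0, 0.03, 0]
    - [0, 0, 0, 0]
    - [0, 0, 0, 0]

```text
clock: 39.13
eef_pos: [0.5726, -0.0977, 0.136]
tool_rot: [-0.026, 1.0, -0.0, 0.001]
ft_force: [-5.0, 1.1, 14.9]
grip_width: 0.0005
grasp_force: 7.5
```

Request:
apply_moves:
  commands:
    - [0, 0, 0.05, 0]
    - [0, 0, 0, 0]
    - [0, 0, 0, 0]
    - [0, 0, -0.5, 0]
    - [0, 0, -0.9, 0]

```text
clock: 39.55
eef_pos: [0.5709, -0.0974, 0.1588]
tool_rot: [-0.026, 1.0, 0.0, -0.002]
ft_force: [-0.5, -0.3, 0.2]
grip_width: 0.0003
grasp_force: 0.0
```

Request:
apply_moves:
  commands:
    - [0.5, 0, -0.9, 0]
    - [0.5, 0, -0.9, 0]
    - [0.5, 0.8, -0.9, 0]
    - [0.5, 0.8, -0.9, 0]
    - [0.5, 0.8, -0.9, 0]

```text
clock: 39.97
eef_pos: [0.5193, -0.0521, 0.2506]
tool_rot: [-0.026, 1.0, 0.0, -0.0]
ft_force: [0.4, 0.0, 0.2]
grip_width: -0.0001
grasp_force: 0.0
```

Request:
apply_moves:
  commands:
    - [0.3, 0.8, -0.8, 0]
    - [0.3, 0.8, -0.8, 0]
    - [0, 0, -0.7, 0]
    - [0, 0, 0, 0]
    - [0, 0, 0, 0]
  claw: 0.3

```text
clock: 40.38
eef_pos: [0.5067, -0.0209, 0.2965]
tool_rot: [-0.026, 1.0, -0.0, 0.001]
ft_force: [-1.4, -1.3, -0.5]
grip_width: 0.0593
grasp_force: 0.0
```

```bash
python3 go.py .6721 -.0043 .31 3.1
python3 - <<'E'
from h import *
w=snap('wrist','w12')['image'];s=snap('scene','s2')['image']
cv2.imwrite('pics/mix2.png',np.hstack([cv2.resize(w[160:340,190:470],(400,257)),cv2.resize(s[150:407,240:440][:, :],None,fx=1,fy=1),np.zeros((257,0,3),np.uint8)]))
cv2.imwrite('pics/mix2.png',cv2.resize(np.vstack([cv2.resize(w[170:320,190:470],(790,423),interpolation=2)[:300],cv2.resize(s[210:306,245:500],(790,297),interpolation=2)]),(790,597)))
E
```

```text
at [ 0.5067 -0.0209  0.2965] hd 93.02 j6 -0.09 F [-1.4 -1.3 -0.5] w 0.0593 t 40.4
turn units 1.499  then units tx 0.382 ty 8.300 tz -0.673
```

View pics/mix2.png

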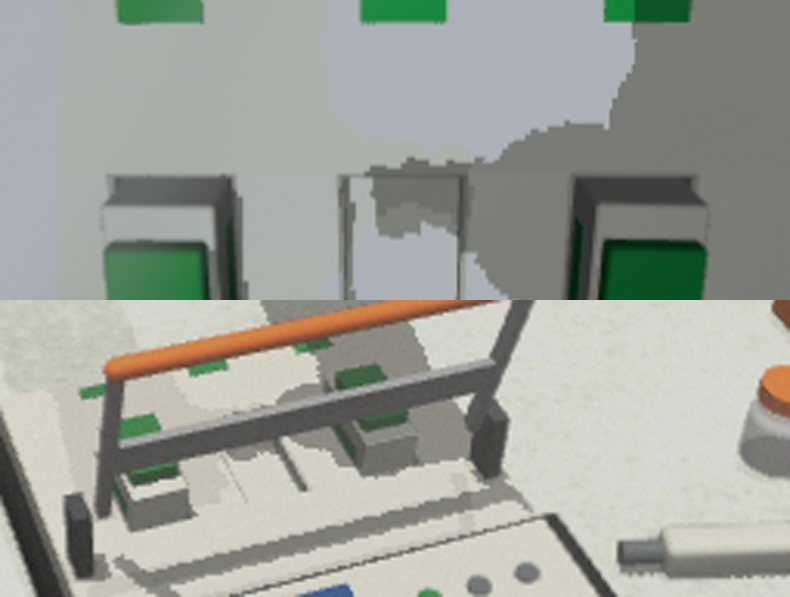

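The picture shows no red band on either cartridge, both seated in pockets a and c. Next I'll grip the bar and shut the lock.

Request:
apply_moves:
  commands:
    - [0, 0, -0.4, 0.115]
    - [0, 0, -0.4, 0.115]
    - [0, 0, -0.4, 0.115]
    - [0, 0, 0, 0.115]
    - [0, 0, 0, 0.115]

```text
clock: 40.9
eef_pos: [0.5062, -0.0216, 0.3191]
tool_rot: [0.275, 0.961, -0.0, -0.001]
ft_force: [0.3, -0.7, -0.2]
grip_width: 0.0597
grasp_force: 0.0
```

Request:
apply_moves:
  commands:
    - [0, 0, 0, 0.115]
    - [0, 0, 0, 0.115]
    - [0, 0, 0, 0.115]
    - [0, 0, 0, 0.115]
    - [0, 0, 0, 0.115]

```text
clock: 41.32
eef_pos: [0.5059, -0.0216, 0.3185]
tool_rot: [0.548, 0.837, -0.001, -0.001]
ft_force: [-0.1, -0.1, 0.2]
grip_width: 0.0596
grasp_force: 0.0
```

Request:
apply_moves:
  commands:
    - [0, 0, 0, 0.115]
    - [0, 0, 0, 0.115]
    - [0, 0, 0, 0.115]
    - [0, 0, 0, 0]
    - [0, 0, 0, 0]

```text
clock: 41.73
eef_pos: [0.5059, -0.0214, 0.319]
tool_rot: [0.686, 0.728, -0.001, -0.001]
ft_force: [1.0, -0.1, -0.6]
grip_width: 0.06
grasp_force: 0.0
```

Request:
apply_moves:
  commands:
    - [0.08, 0.85, 0, 0]
    - [0.08, 0.85, 0, 0]
    - [0.08, 0.85, 0, 0]
    - [0.08, 0.85, 0, 0]
    - [0.06, 0.85, 0, 0]

```text
clock: 42.15
eef_pos: [0.5913, -0.0086, 0.3195]
tool_rot: [0.685, 0.728, -0.0, -0.0]
ft_force: [0.5, -0.4, 0.2]
grip_width: 0.0596
grasp_force: 0.0
```

Request:
apply_moves:
  commands:
    - [0, 0.85, 0, 0]
    - [0, 0.85, 0, 0]
    - [0, 0.85, 0, 0]
    - [0, 0.85, 0, 0]
    - [0, 0.5, 0, 0]

```text
clock: 42.57
eef_pos: [0.6698, -0.0042, 0.3185]
tool_rot: [0.685, 0.728, -0.001, -0.001]
ft_force: [-1.0, -0.0, 0.0]
grip_width: 0.0597
grasp_force: 0.0
```

```bash
python3 go.py .6721 -.0043 .2739 3.1
```

```text
at [ 0.6698 -0.0042  0.3185] hd 3.45 j6 1.50 F [-1. -0.  0.] w 0.0597 t 42.6
turn units 0.006  then units tx -0.013 ty 0.115 tz 2.232
```

Request:
apply_moves:
  commands:
    - [0, 0.09, 0, 0.006]
    - [0, 0, 0.6, 0]
    - [0, 0, 0.6, 0]
    - [0, 0, 0.6, 0]
    - [0, 0, 0.42, 0]

```text
clock: 42.98
eef_pos: [0.6694, -0.0041, 0.2742]
tool_rot: [0.688, 0.725, -0.001, -0.001]
ft_force: [-0.5, -0.3, -0.7]
grip_width: 0.0601
grasp_force: 0.0
```

Request:
apply_moves:
  commands:
    - [0, 0, 0, 0]
    - [0, 0, 0, 0]
    - [0, 0, 0, 0]
    - [0, 0, 0, 0]
    - [0, 0, 0, 0]
  claw: 1

```text
clock: 43.4
eef_pos: [0.6709, -0.0039, 0.2773]
tool_rot: [0.689, 0.725, 0.001, 0.001]
ft_force: [1.1, -0.1, 2.5]
grip_width: 0.0118
grasp_force: 58.4
```

Request:
apply_moves:
  commands:
    - [0, 0, 0, 0]
    - [0, 0, 0, 0]
    - [0, 0, 0, 0]
    - [0, 0, 0, 0]
    - [0, 0, 0, 0]

```text
clock: 43.82
eef_pos: [0.6709, -0.004, 0.2772]
tool_rot: [0.689, 0.725, 0.001, 0.001]
ft_force: [1.6, -0.5, 5.2]
grip_width: 0.0116
grasp_force: 58.8
```

Run:
```python
import numpy as np
from h import *
o=bot.get_obs();p=o['eef_pos'];h=np.array([.4731+.157*np.cos(.0541),-.0149+.157*np.sin(.0541)])
ax=np.array([np.cos(.0541),np.sin(.0541)])
d=(p[:2]-h)@ax;th=np.arctan2(p[2]-.1235,-d);print('th',th,'r',np.hypot(d,p[2]-.1235),p,o['grip_width'],o['grasp_force'])
r=.157/.02;t=np.linspace(th,0,26)
print(np.c_[np.diff(r*(1-np.cos(t))),-np.diff(r*np.sin(t))].round(2).tolist())
```

```text
th 1.8321704365068865 r 0.15915218332721398 [ 0.67092381 -0.0039547   0.27724671] 0.011577916530455935 58.80704998970032
[[-0.56, -0.13], [-0.57, -0.09], [-0.57, -0.04], [-0.58, -0.0], [-0.57, 0.04], [-0.57, 0.08], [-0.56, 0.12], [-0.55, 0.16], [-0.54, 0.2], [-0.52, 0.24], [-0.5, 0.28], [-0.48, 0.32], [-0.46, 0.35], [-0.43, 0.38], [-0.4, 0.41], [-0.37, 0.44], [-0.34, 0.47], [-0.3, 0.49], [-0.26, 0.51], [-0.23, 0.53], [-0.19, 0.54], [-0.15, 0.56], [-0.1, 0.57], [-0.06, 0.57], [-0.02, 0.57]]
```

Request:
apply_moves:
  commands:
    - [0, -0.56, -0.13, 0]
    - [0, -0.57, -0.09, 0]
    - [0, -0.57, -0.04, 0]
    - [0, -0.58, 0, 0]
    - [0, -0.57, 0.04, 0]

```text
clock: 44.23
eef_pos: [0.6157, -0.0069, 0.2832]
tool_rot: [0.689, 0.725, 0.003, 0.004]
ft_force: [3.7, -1.0, 7.4]
grip_width: 0.0119
grasp_force: 61.2
```

Request:
apply_moves:
  commands:
    - [0, -0.57, 0.08, 0]
    - [0, -0.56, 0.12, 0]
    - [0, -0.55, 0.16, 0]
    - [0, -0.54, 0.2, 0]
    - [0, -0.52, 0.24, 0]

```text
clock: 44.65
eef_pos: [0.5592, -0.0099, 0.2654]
tool_rot: [0.689, 0.725, 0.001, 0.002]
ft_force: [3.5, -1.0, 4.5]
grip_width: 0.012
grasp_force: 63.3
```

Request:
apply_moves:
  commands:
    - [0, -0.5, 0.28, 0]
    - [0, -0.48, 0.32, 0]
    - [0, -0.46, 0.35, 0]
    - [0, -0.43, 0.38, 0]
    - [0, -0.4, 0.41, 0]

```text
clock: 45.07
eef_pos: [0.5147, -0.0122, 0.2305]
tool_rot: [0.689, 0.725, 0.002, 0.002]
ft_force: [7.1, -0.4, -1.3]
grip_width: 0.0118
grasp_force: 65.3
```

Request:
apply_moves:
  commands:
    - [0, -0.37, 0.44, 0]
    - [0, -0.34, 0.47, 0]
    - [0, -0.3, 0.49, 0]
    - [0, -0.26, 0.51, 0]
    - [0, -0.23, 0.53, 0]

```text
clock: 45.48
eef_pos: [0.4845, -0.0138, 0.1813]
tool_rot: [0.689, 0.725, 0.001, 0.002]
ft_force: [3.4, 0.2, 3.5]
grip_width: 0.0119
grasp_force: 67.8
```

Request:
apply_moves:
  commands:
    - [0, -0.19, 0.54, 0]
    - [0, -0.15, 0.56, 0]
    - [0, -0.1, 0.57, 0]
    - [0, -0.06, 0.47, 0]
    - [0, -0.02, 0.4, 0]

```text
clock: 45.9
eef_pos: [0.4733, -0.0144, 0.1297]
tool_rot: [0.689, 0.725, 0.0, 0.001]
ft_force: [2.8, -1.5, 1.4]
grip_width: 0.0117
grasp_force: 71.7
```

```bash
python3 go.py .4731 -.0149 .1237 3.1
```

```text
at [ 0.4733 -0.0144  0.1297] hd 2.93 j6 1.49 F [ 2.8 -1.5  1.4] w 0.0117 t 45.9
turn units -0.003  then units tx -0.027 ty -0.012 tz 0.300
```

Pressing down gently until the shut stop.

Request:
apply_moves:
  commands:
    - [0, 0, 0.1, 0]
    - [0, 0, 0.1, 0]
    - [0, 0, 0.05, 0]
    - [0, 0, 0, 0]
    - [0, 0, 0, 0]

```text
clock: 46.32
eef_pos: [0.4731, -0.0143, 0.1249]
tool_rot: [0.689, 0.725, -0.0, 0.0]
ft_force: [1.8, -3.8, -0.8]
grip_width: 0.0117
grasp_force: 71.7
```

Request:
apply_moves:
  commands:
    - [0, 0, 0.06, 0]
    - [0, 0, 0.05, 0]
    - [0, 0, 0, 0]
    - [0, 0, 0, 0]
    - [0, 0, 0, 0]

```text
clock: 46.73
eef_pos: [0.4731, -0.0143, 0.1229]
tool_rot: [0.689, 0.725, -0.0, 0.0]
ft_force: [1.2, -5.1, 3.2]
grip_width: 0.0118
grasp_force: 71.8
```

Request:
apply_moves:
  commands:
    - [0, 0, 0.06, 0]
    - [0, 0, 0, 0]
    - [0, 0, 0, 0]
    - [0, 0, 0, 0]
    - [0, 0, 0, 0]

```text
clock: 47.15
eef_pos: [0.4731, -0.0143, 0.1216]
tool_rot: [0.689, 0.725, -0.0, 0.0]
ft_force: [1.3, -4.4, 2.8]
grip_width: 0.012
grasp_force: 71.9
```

Request:
apply_moves:
  commands:
    - [0, 0, 0.06, 0]
    - [0, 0, 0.04, 0]
    - [0, 0, 0, 0]
    - [0, 0, 0, 0]
    - [0, 0, 0, 0]

```text
clock: 47.57
eef_pos: [0.4731, -0.0143, 0.12]
tool_rot: [0.689, 0.725, -0.0, 0.0]
ft_force: [-0.1, -5.1, 6.0]
grip_width: 0.0121
grasp_force: 72.4
```

Request:
apply_moves:
  commands:
    - [0, 0, 0.06, 0]
    - [0, 0, 0.04, 0]
    - [0, 0, 0, 0]
    - [0, 0, 0, 0]
    - [0, 0, 0, 0]

```text
clock: 47.98
eef_pos: [0.4731, -0.0143, 0.1198]
tool_rot: [0.689, 0.725, 0.0, 0.001]
ft_force: [-4.6, -4.5, 19.2]
grip_width: 0.0118
grasp_force: 73.5
```

Request:
apply_moves:
  commands:
    - [0, 0, 0.06, 0]
    - [0, 0, 0.04, 0]
    - [0, 0, 0, 0]
    - [0, 0, 0, 0]
    - [0, 0, 0, 0]

```text
clock: 48.4
eef_pos: [0.473, -0.0143, 0.119]
tool_rot: [0.689, 0.725, 0.0, 0.001]
ft_force: [-7.2, -5.0, 29.3]
grip_width: 0.012
grasp_force: 75.6
```

The stop is reached: force rose to 29 N with no travel. I'll release, rise, and check by pressing the bar's top with closed fingers.

Request:
apply_moves:
  commands:
    - [0, 0, -0.05, 0]
    - [0, 0, 0, 0]
    - [0, 0, 0, 0]
    - [0, 0, 0, 0]
    - [0, 0, 0, 0]
  claw: 0.3

```text
clock: 48.82
eef_pos: [0.4721, -0.0136, 0.1155]
tool_rot: [0.689, 0.725, -0.001, -0.001]
ft_force: [-0.0, -1.3, 0.1]
grip_width: 0.0597
grasp_force: 0.0
```

Request:
apply_moves:
  commands:
    - [0, 0, -0.5, 0]
    - [0, 0, -0.9, 0]
    - [0, 0, -0.9, 0]
    - [0, 0, 0, 0]
    - [0, 0, 0, 0]

```text
clock: 49.23
eef_pos: [0.4735, -0.0139, 0.1628]
tool_rot: [0.689, 0.725, 0.001, 0.0]
ft_force: [-0.5, 0.7, 0.4]
grip_width: 0.0599
grasp_force: 0.0
```

Request:
apply_moves:
  commands:
    - [0, 0, 0, 0]
    - [0, 0, 0, 0]
    - [0, 0, 0, 0]
    - [0, 0, 0, 0]
    - [0, 0, 0, 0]
  claw: 1

```text
clock: 49.65
eef_pos: [0.4726, -0.014, 0.1619]
tool_rot: [0.689, 0.725, -0.0, -0.0]
ft_force: [-0.5, -1.0, 0.3]
grip_width: 0.0005
grasp_force: 0.0
```

```bash
python3 go.py .4731 -.0149 .1495 3.1
```

```text
at [ 0.4726 -0.014   0.1619] hd 2.94 j6 1.49 F [-0.5 -1.   0.3] w 0.0005 t 49.6
turn units -0.003  then units tx -0.046 ty 0.023 tz 0.621
```

Request:
apply_moves:
  commands:
    - [0, 0.02, 0.25, 0]
    - [0, 0, 0.2, 0]
    - [0, 0, 0.1, 0]
    - [0, 0, 0, 0]
    - [0, 0, 0, 0]

```text
clock: 50.07
eef_pos: [0.4731, -0.014, 0.1512]
tool_rot: [0.689, 0.725, -0.0, -0.0]
ft_force: [-0.4, 0.3, -0.3]
grip_width: 0.0001
grasp_force: 0.0
```

Request:
apply_moves:
  commands:
    - [0, 0, 0.06, 0]
    - [0, 0, 0.05, 0]
    - [0, 0, 0, 0]
    - [0, 0, 0, 0]
    - [0, 0, 0, 0]

```text
clock: 50.48
eef_pos: [0.4734, -0.014, 0.1494]
tool_rot: [0.689, 0.725, 0.0, 0.0]
ft_force: [-0.4, -0.6, 0.3]
grip_width: -0.0002
grasp_force: 0.0
```

Request:
apply_moves:
  commands:
    - [0, 0, 0.06, 0]
    - [0, 0, 0.04, 0]
    - [0, 0, 0, 0]
    - [0, 0, 0, 0]
    - [0, 0, 0, 0]

```text
clock: 50.9
eef_pos: [0.4736, -0.014, 0.1488]
tool_rot: [0.689, 0.725, 0.001, 0.001]
ft_force: [-3.5, 0.5, 9.9]
grip_width: 0.0004
grasp_force: 4.7
```

Request:
apply_moves:
  commands:
    - [0, 0, 0.05, 0]
    - [0, 0, 0.04, 0]
    - [0, 0, 0, 0]
    - [0, 0, 0, 0]
    - [0, 0, 0, 0]

```text
clock: 51.32
eef_pos: [0.4736, -0.014, 0.1486]
tool_rot: [0.689, 0.725, 0.001, 0.001]
ft_force: [-6.6, -0.1, 19.9]
grip_width: 0.0
grasp_force: 9.9
```

Request:
apply_moves:
  commands:
    - [0, 0, -0.3, 0]
    - [0, 0, -0.9, 0]
    - [0, 0, -0.9, 0]
    - [0, 0, -0.9, 0]
    - [0, 0, -0.9, 0]

```text
clock: 51.73
eef_pos: [0.4732, -0.014, 0.2242]
tool_rot: [0.689, 0.725, -0.0, -0.0]
ft_force: [0.6, 0.4, -0.0]
grip_width: -0.0
grasp_force: 0.0
```

Request:
apply_moves:
  commands:
    - [0.5, -0.8, -0.9, 0]
    - [0.5, -0.8, -0.9, 0]
    - [0.5, -0.8, -0.9, 0]
    - [0.5, -0.8, -0.9, 0]
    - [0.5, -0.8, 0, 0]

```text
clock: 52.15
eef_pos: [0.3918, 0.0323, 0.2989]
tool_rot: [0.689, 0.725, 0.002, 0.002]
ft_force: [0.5, 0.3, 0.7]
grip_width: 0.0002
grasp_force: 0.0
```

Request:
apply_moves:
  commands:
    - [0.9, 0, 0, 0]
    - [0.9, 0, 0, 0]
    - [0.9, 0, 0, 0]
    - [0.9, 0, 0, 0]
    - [0.9, 0, 0, 0]

```text
clock: 52.57
eef_pos: [0.3861, 0.1225, 0.2956]
tool_rot: [0.689, 0.725, 0.0, 0.0]
ft_force: [1.0, -0.6, -0.3]
grip_width: -0.0
grasp_force: 0.0
```

Run:
```python
from h import *
t=snap('top','top3');s=snap('scene','s3');im=t['image']
print('t',bot.get_obs()['clock'])
# tray: dark/grey pixels inside; change vs. first picture elsewhere
g=im[255:340,440:505].astype(int);m=((g.max(2)-g.min(2))<40).astype(np.uint8);n,l,st,ce=cv2.connectedComponentsWithStats(m)
for i in range(1,n):
    if st[i,4]>60: print('grey in tray',st[i],ce[i]+[440,255],onz(t,*(ce[i]+[440,255]),.05).round(3))
# orange bar ends at shut
a=cv2.imread('pics/top0.png').astype(int);d=np.abs(a-im).max(2)
o=lambda I:np.argwhere((I[180:300,245:395,2]>1.35*I[180:300,245:395,1])&(I[180:300,245:395,1]>1.8*I[180:300,245:395,0])).mean(0)
print('orange centroid',o(a),o(im.astype(int)))
a=cv2.imread('pics/scene0.png').astype(int);b=s['image'].astype(int)
f=lambda I:np.argwhere((I[195:265,245:385,2]>1.3*I[195:265,245:385,1])&(I[195:265,245:385,1]>1.3*I[195:265,245:385,0])).mean(0)
print('scene orange',f(a),f(b))
for n,(x0,y0,x1,y1) in dict(phone=(85,325,170,370),jarB=(198,290,230,330),timer=(192,325,248,365),jarA=(483,230,512,266),pip=(443,278,560,302)).items():
    print(n,'scene diff mean',np.abs(a-b)[y0:y1,x0:x1].mean().round(2))
# white cartridges left elsewhere: green blobs in top
s2=im.astype(int);m=((s2[...,1]>1.7*np.maximum(s2[...,0],s2[...,2]))&(s2[...,1]>75)).astype(np.uint8)
n,l,st,ce=cv2.connectedComponentsWithStats(m)
print([(ce[i].round(0).tolist(),int(st[i,4])) for i in range(1,n) if st[i,4]>30])
```

```text
t 52.6667
grey in tray [60  0  5 30 90] [502.66666667 265.5       ] [ 0.48  -0.435  0.05 ]
grey in tray [ 17  24  26  36 757] [469.66446499 296.27344782] [ 0.412 -0.353  0.05 ]
orange centroid [90.11176471 75.89264706] [90.51197605 76.3742515 ]
scene orange [22.1090604  66.47483221] [24.18387097 66.46612903]
phone scene diff mean 1.93
jarB scene diff mean 2.0
timer scene diff mean 3.26
jarA scene diff mean 1.98
pip scene diff mean 1.91
[([356.0, 214.0], 45), ([278.0, 220.0], 45), ([358.0, 234.0], 73), ([280.0, 240.0], 74), ([360.0, 274.0], 44), ([322.0, 276.0], 49), ([284.0, 279.0], 51)]
```

```bash
python3 -c "
from workcell import bot
print(bot.job_done())"
```

```text
the job is handed in; nothing more can be done
None
```

I handed the job in at about 53 s on the robot's clock: the one spent cartridge is in the tray, both fresh cartridges are in pockets a and c with their caps pressed home, and the lock was swung shut after that.

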